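Rewind the plant-tag printer's follower and load a fresh tag magazine

TASK

The plant-tag printer has run out. Turn its rewind crank clockwise, as the arrow on the gearbox shows, against the drag until the drag suddenly drops away and the crank runs light, and stop at once: its end stop comes less than half a turn later and must not be touched. Then stand the full tag magazine in the printer's bay the right way round, all the way down and without forcing it, let go, and leave the other things on the bench where they are.

Things in the scene. Friction and masses are not known exactly. Their poses are not given: they have to be found in the camera images.
- crank_hub (a point): Point on the rewind crank's upright axis, level with the middle of its knob, 130 mm above the table; on the grey gearbox (86 x 80 mm, top 91 mm up) at the printer's +y end. Axes: the printer's, y from head to gearbox. Turn clockwise from above: it drags 12 to 18 N at the knob, then under 1 N. That comes 0.5 to 2.8 turns from the start, only felt; the end stop is 1/3 turn beyond.
- crank_knob (a point): Centre of the crank's knob: an upright black cylinder, 21 mm across and 36 mm tall (112 to 148 mm above the table), that spins freely on its pin 45 mm from the crank's axis. The steel arm under it is 6 mm thick, its top 98 mm above the table. The crank starts at any angle and stays where it is left.
- bay (a point): Centre of the magazine bay's floor, 34 mm above the table; axes the printer's: y from the white head (49 mm away, 118 mm tall) to the crank. 43.5 mm wide (x), 69.5 long (y), walls 32 mm high that flare for 8 mm above. The aluminium follower (24 mm wide, 12 thick, 77 mm above the table) stands in the bay at the start; the crank draws it to +y, 44 mm a turn, clear of the bay before the drag goes.
- refill_mid (a point): Centre of the full tag magazine: black frame 40 mm wide (x), 66 long (y), 80 tall, full of white tags that stand 12 mm above it; this point 46 mm above its underside, z up, 0.2 to 0.35 kg. Grasp across x on the frame, 40 to 80 mm up. It stands left or right of the printer, the empty one on the other side. Its front (-y, two corner lips) goes towards the head: x and y as the bay's.
- refill_front (a point): Middle of the front of the full magazine, 33 mm from its centre towards its own -y and 46 mm above its underside.
- empty_mid (a point): The empty magazine: the same black frame (40 x 66 x 80 mm) without tags; this point is 46 mm above its underside. Leave it where it stands.
- pot_a: Seedling in a black plastic pot, 72 mm across and 66 mm tall, leaves to 130 mm; origin under its centre. Leave it.
- pot_b: Seedling in a terracotta pot, 72 mm across and 66 mm tall, leaves to 130 mm; origin under its centre. Leave it.
- sprayer: Clear spray bottle with a white head, 72 mm across and 172 mm tall; origin under its centre. Leave it.
- dibber: Wooden dibber, 170 mm long, 28 mm thick, lying on the table; origin under its middle. Leave it.
- spare_tags: Small pile of loose white tags, 110 x 32 mm and 8 mm high, lying between robot and printer; origin under its middle. Leave it.
- marker: Marker pen, 135 mm long and 16 mm thick, lying between robot and printer; origin under its middle. Leave it.

How it is judged:
By the outcome, as a careful person would: the job done as asked, in the order asked, and still so for the second after the job is handed in, with the robot touching nothing.
It also fails if it takes over 69 s, if anything falls off the work surface, if the arm or the gripper's body presses on something with over 40 N, if the wrist force passes 120 N, or if a joint passes its speed limit or range.

ROBOT

A 6-joint arm with a two-finger parallel gripper is mounted at the origin on the work surface. World frame = base frame: x ahead of the robot, y to its left, z up, the work surface at z = 0. Lengths are in m, angles in degrees, forces in N, time in s.
With the tool pointing down it reaches from about 0.25 to 0.725 m from the base axis. Payload 9.7 kg.
Tool frame: the origin (TCP) lies on the centre line of the jaws, within the pads' length; the fingertips stand 17 mm ahead of it and the grasp point (between the pads) lies 2 mm behind it (bot.nose_length is the distance from the TCP to the fingertips, in m); x points along the fingers, y is the direction in which the jaws open and shut, and the axes are right-handed (so a half turn about x gives the same grasp; the last joint's range is limited). The gripper opens to 85 mm and grips with 20 to 120 N. Pads are 22 mm wide; open, the fingers measure 114 mm over their backs; the gripper's body (76 mm by 85 mm) begins 54 mm behind the grasp point. The pads swing forward as they close: fully open they stand 13 mm farther back than shut.
Start: joints at [73.568, 4.979, 10.078, 95.1, 0, 90], TCP at [0.156, 0.528, 0.248] pointing down, gripper open.
Joint ranges: [-179.16, 179.16], [-48.56, 103.87], [-65.8, 70.77], [-126.05, 130.52], [-82.76, 87.17], [-180, 180]. Speed limits (degrees/s): [127.2, 127.2, 147.25, 180, 180, 180].

INTERFACE

Orientations are given as [roll, pitch, yaw] about the fixed x, y, z axes, in that order (R = Rz(yaw) Ry(pitch) Rx(roll)).
In Python, from workcell import bot, viewer, ticket gives the robot as it stands.
- The arm moves only by the tool jog_arm, never from a script. Its argument "deltas" is a list of rows, each an object of numbers: "fingers": the opening, from 0 (shut) to 1 (fully open); "x", "y", "z": the shift along the world's x, y, z in mm; "twist": the turn about the world's z in degrees. A call has 1 to 10 rows; each row is the pose to reach, as a shift and turn from the pose measured when the call began; what a row does not reach only later rows make up. A row lasts 1/10 s, in which the tool goes at most 50 mm and 8.59 degrees, less where a joint would pass 70% of its speed; a pose out of reach is approached as far as the arm can. A call with a gripper value outside its range is refused whole. The fingers move at their own pace and stop on an object; "grip_force" is the grip in N (left out, the last holds). Time passes only in rows, so rows that repeat a pose let the fingers close. It gives the time, the measured TCP pose, the force and the opening at its end, in the units of the state.
- bot.get_obs(): the state, without advancing time (a new reading comes with each control period).
- viewer.camera(name): name is "scene" or "top" or "wrist"; returns a dict with "image" (480x640x3 uint8, red, green, blue), "fovy" (degrees; the focal length in pixels is half the picture's height over the tangent of half this angle, whatever the lens; pixels are square), "cx", "cy" (the principal point, pixels), "world_to_cam" (4x4, takes a point from world to camera coordinates); the wrist camera has in their place "tool_from_camera" (4x4, takes a point from camera to tool coordinates, whose origin is the TCP and whose axes are the tool frame's). Camera axes: x right, y down, z forward; pixel columns grow to the right and rows downward; lengths in m; the calibration is good to about 2 mm. A picture is of the moment at which its call begins: read the wrist's pose just before it. There is no depth.
- ticket.job_done(): hands the job in, once; it reports no verdict.
The state is a dict: "time": time; "q": joint angles; "qd": joint speeds; "joint_efforts": joint torques, N m; "ee_pos": TCP position; "tcp_rot": TCP orientation; "wrist_force": force on the tool from outside, world axes, zero at the start; "torque": the same for the moment, N m; "opening": finger opening in m.
Only numpy, scipy, OpenCV 4.12 (cv2) and the standard library are available. Lean on these libraries where they do the work, as an engineer would, in place of code of your own. Each camera call takes 0.05 s, during which the arm holds its last target.

## Working session

There is one attempt and no reset: what is moved stays moved. The work goes in short steps, Python scripts to look and compute and a tool call to move; the robot and the scene stay as the last step left them, time stands still between calls to the robot, and variables do not carry over. Pictures are saved under pics/ and viewed, and the job is handed in when it is done.

Besides the shell and the picture viewer there is one more tool, called after ">>>" as a command line: name --argument value ..., lists and objects as JSON in quotes. jog_arm: Moves the arm, as the interface text tells. Its arguments: {"type":"object","properties":{"deltas":{"type":"array"},"grip_force":{"type":"number"}},"required":["deltas"]}

```bash
mkdir -p pics; ls; cat > h.py <<'E'
import numpy as np,cv2
from workcell import bot,viewer,ticket
def snap(n,f):
    o=bot.get_obs(); c=viewer.camera(n); cv2.imwrite('pics/'+f,c['image'][:,:,::-1]); return o,c
E
python3 - <<'E'
from h import *
import pickle
o=bot.get_obs();print(o)
d={}
for n in ['scene','top','wrist']:
    o,c=snap(n,n+'0.png'); d[n]=(o,c); print(n,{k:v for k,v in c.items() if k!='image'})
pickle.dump(d,open('d0.pkl','wb'))
E
```

```text
pics
{'time': 0.0, 'q': array([ 7.35697721e+01,  5.01215098e+00,  1.00350236e+01,  9.51004727e+01,
       -2.51552606e-04,  8.99992602e+01]), 'qd': array([ 0.02693048, -0.02415561, -0.07537588,  0.05274926, -0.10397905,
        0.07967047]), 'joint_efforts': array([-1.76290338e-03, -5.20388389e+01,  4.64798677e+01,  1.61062146e-02,
        3.02878482e-05, -1.78556655e-05]), 'ee_pos': array([0.1555083 , 0.52734038, 0.24757808]), 'tcp_rot': array([ -89.81500752,   89.92239951, -106.24449544]), 'wrist_force': array([-0.42957316,  0.07342069, -0.02534743]), 'torque': array([-0.02005258, -0.0293031 ,  0.0165028 ]), 'opening': 0.08542111095437625}
scene {'fovy': 55.52176371199647, 'cx': 322.6090111982361, 'cy': 242.9343496950482, 'world_to_cam': array([[-0.09655831,  0.99501527, -0.02492214,  0.02912735],
       [ 0.54707559,  0.03213838, -0.83646603, -0.24183538],
       [-0.83149551, -0.09440204, -0.5474518 ,  1.47930739],
       [ 0.        ,  0.        ,  0.        ,  1.        ]])}
top {'fovy': 49.09769453270202, 'cx': 318.47958716173315, 'cy': 242.49672646615738, 'world_to_cam': array([[-0.00261615, -0.99993814,  0.01081118,  0.03107133],
       [-0.9979448 ,  0.00191843, -0.06405073,  0.59666241],
       [ 0.06402603, -0.01095652, -0.99788808,  1.31912485],
       [ 0.        ,  0.        ,  0.        ,  1.        ]])}
wrist {'fovy': 63.2290262200216, 'cx': 326.20104145871915, 'cy': 241.6197747834325, 'tool_from_camera': array([[ 5.59011950e-04, -2.63240873e-01,  9.64729978e-01,
        -1.25520148e-01],
       [ 9.99999551e-01, -5.90512875e-04, -7.40579064e-04,
        -1.46477883e-04],
       [ 7.64636152e-04,  9.64729959e-01,  2.63240425e-01,
        -6.67590028e-02],
       [ 0.00000000e+00,  0.00000000e+00,  0.00000000e+00,
         1.00000000e+00]])}
```

View pics/scene0.png

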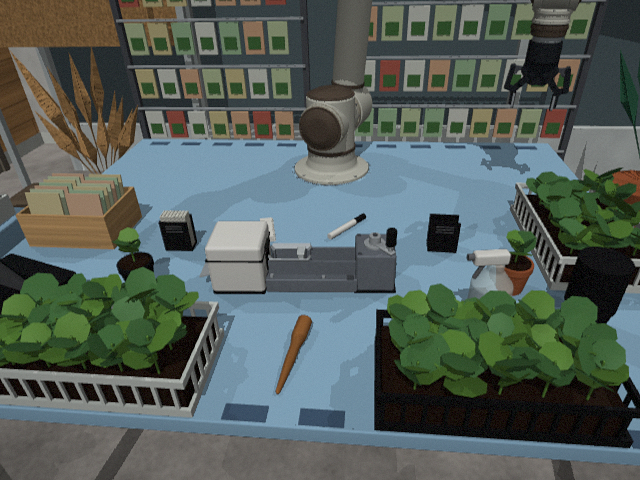

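View pics/top0.png

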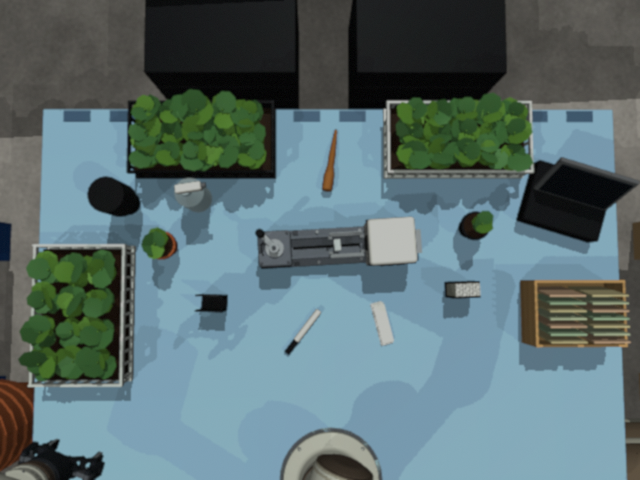

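View pics/wrist0.png

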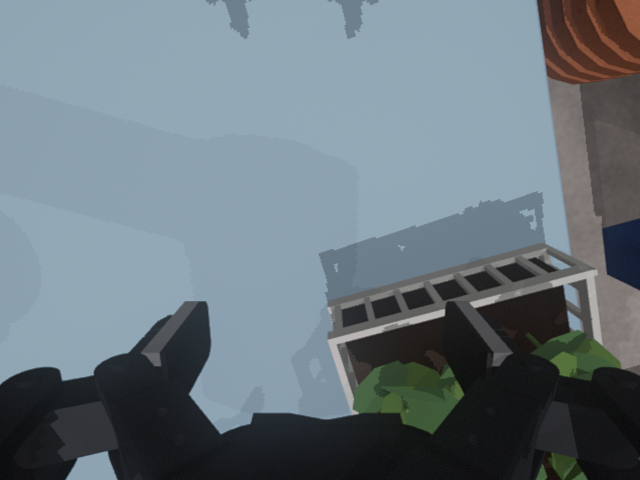

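The top view shows the printer lying along y: white head at (390,242), gearbox at (275,248), knob at (260,233). The full magazine is at (462,290) and the empty one at (212,302). Next I'll get coarse positions from this view.

```bash
cat >> h.py <<'E'
def Rt(rpy):
    from scipy.spatial.transform import Rotation as R
    return R.from_euler('xyz',rpy,degrees=True).as_matrix()
def cam(o,c):
    """returns f,cx,cy,world_from_cam"""
    f=240/np.tan(np.radians(c['fovy']/2))
    if 'world_to_cam' in c: W=np.linalg.inv(c['world_to_cam'])
    else:
        T=np.eye(4);T[:3,:3]=Rt(o['tcp_rot']);T[:3,3]=o['ee_pos'];W=T@c['tool_from_camera']
    return f,c['cx'],c['cy'],W
def ray(k,p):
    f,cx,cy,W=k; d=W[:3,:3]@np.array([(p[0]-cx)/f,(p[1]-cy)/f,1]); return W[:3,3],d
def onz(k,p,z):
    o,d=ray(k,p); return o+d*(z-o[2])/d[2]
def proj(k,X):
    f,cx,cy,W=k; q=W[:3,:3].T@(np.array(X)-W[:3,3]); return np.array([cx+f*q[0]/q[2],cy+f*q[1]/q[2]])
def tri(rs):
    A=np.zeros((3,3));b=np.zeros(3)
    for o,d in rs:
        d=d/np.linalg.norm(d);P=np.eye(3)-np.outer(d,d);A+=P;b+=P@o
    X=np.linalg.solve(A,b)
    return X,[np.linalg.norm(np.cross(X-o,d/np.linalg.norm(d))) for o,d in rs]
E
python3 - <<'E'
from h import *
import pickle
d=pickle.load(open('d0.pkl','rb'))
k=cam(*d['top'])
for n,p,z in [('knob',(260,233),.148),('hub',(274,246),.11),('head',(392,241),.118),('full',(462,289),.09),('empty',(212,301),.08),('bay',(335,245),.07),('tags',(383,323),0),('marker',(303,331),0),('potb',(160,243),.06),('pota',(475,226),.06)]:
    print(n,onz(k,p,z).round(3))
im=d['top'][1]['image'][:,:,::-1]
cv2.imwrite('pics/topz.png',cv2.resize(im[200:350,190:500],None,fx=2.5,fy=2.5,interpolation=2))
E
```

```text
knob [0.611 0.166 0.148]
hub [0.583 0.136 0.11 ]
head [ 0.594 -0.143  0.118]
full [ 0.479 -0.314  0.09 ]
empty [0.452 0.287 0.08 ]
bay [ 0.587 -0.01   0.07 ]
tags [ 0.391 -0.135  0.   ]
marker [0.371 0.07  0.   ]
potb [0.594 0.42  0.06 ]
pota [ 0.634 -0.358  0.06 ]
```

View pics/topz.png

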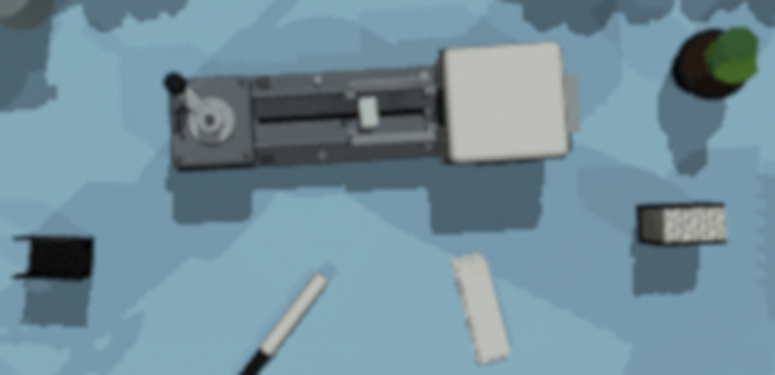

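```bash
python3 - <<'E'
from h import *
o=bot.get_obs();R=Rt(o['tcp_rot']);print(R.round(3),o['tcp_rot'])
E
```

```text
[[-0.     0.283  0.959]
 [-0.001  0.959 -0.283]
 [-1.    -0.001 -0.   ]] [ -90.90972726   89.93963139 -107.34425019]
```

>>> jog_arm --deltas '[{"x":25,"y":-30,"z":20,"twist":5},{"x":60,"y":-72,"z":50,"twist":10},{"x":95,"y":-114,"z":80,"twist":16},{"x":130,"y":-156,"z":80,"twist":16},{"x":165,"y":-198,"z":80,"twist":16},{"x":200,"y":-240,"z":80,"twist":16},{"x":235,"y":-282,"z":80,"twist":16},{"x":270,"y":-324,"z":80,"twist":16},{"x":305,"y":-366,"z":80,"twist":16},{"x":340,"y":-408,"z":80,"twist":16}]'

```text
validation failed for argument at $.de...
```

>>> jog_arm --deltas '[{"x":35,"y":-42},{"x":50,"y":-60},{"x":50,"y":-60},{"x":50,"y":-60},{"x":50,"y":-60}]'

```text
validation failed for argument at $.de...
```

```bash
python3 - <<'E'
from h import *
import pickle
o,c=snap('wrist','w1.png');pickle.dump((o,c),open('w1.pkl','wb'))
print(o['time'],o['ee_pos'],o['tcp_rot'],o['q'],o['wrist_force'],abs(o['qd']).max())
E
```

```text
0.15 [0.15553814 0.52736828 0.24774124] [ -90.90972726   89.93963139 -107.34425019] [7.35670214e+01 5.00341066e+00 1.00438760e+01 9.51008263e+01
 9.60103319e-04 9.00015438e+01] [ 0.71695617 -0.06045543 -0.36777771] 0.10689874017126012
```

View pics/w1.png

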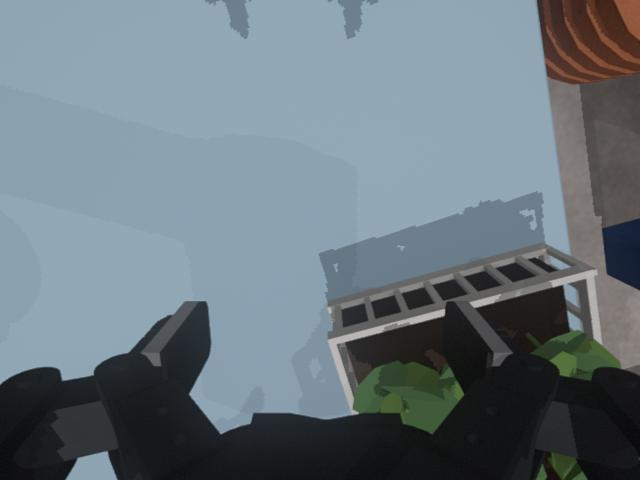

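>>> jog_arm --deltas '[{"fingers":1,"x":25,"y":-30,"z":20,"twist":5},{"fingers":1,"x":60,"y":-72,"z":50,"twist":10},{"fingers":1,"x":95,"y":-114,"z":80,"twist":16},{"fingers":1,"x":130,"y":-156,"z":80,"twist":16},{"fingers":1,"x":165,"y":-198,"z":80,"twist":16},{"fingers":1,"x":200,"y":-240,"z":80,"twist":16},{"fingers":1,"x":235,"y":-282,"z":80,"twist":16},{"fingers":1,"x":270,"y":-324,"z":80,"twist":16},{"fingers":1,"x":305,"y":-366,"z":80,"twist":16},{"fingers":1,"x":340,"y":-408,"z":80,"twist":16}]'

```text
time: 1.2
ee_pos: [0.4612, 0.1598, 0.3279]
tcp_rot: [-61.1, 90.0, -61.5]
wrist_force: [2.0, 1.5, 0.5]
opening: 0.0854
```

>>> jog_arm --deltas '[{"fingers":1,"x":35,"y":-42,"z":0,"twist":0},{"fingers":1,"x":70,"y":-84,"z":0,"twist":0},{"fingers":1,"x":80,"y":-95,"z":0,"twist":0},{"fingers":1,"x":80,"y":-95,"z":0,"twist":0},{"fingers":1,"x":80,"y":-95,"z":0,"twist":0}]'

```text
time: 1.7
ee_pos: [0.5413, 0.0644, 0.3274]
tcp_rot: [-143.6, 89.9, -144.2]
wrist_force: [-0.5, 0.1, -0.4]
opening: 0.0852
```

```bash
python3 - <<'E'
from h import *
import pickle
o,c=snap('wrist','w1.png');pickle.dump((o,c),open('w1.pkl','wb'))
print(o['time'],o['ee_pos'],o['tcp_rot'],o['q'],o['wrist_force'],abs(o['qd']).max())
E
```

```text
1.7 [0.54130062 0.06438525 0.32741941] [-143.64760662   89.94775647 -144.16495976] [ 6.79567045e+00  7.04520869e+00  2.13065277e+01  1.04306995e+02
 -2.53595550e-02  7.31303370e+00] [-0.47206245  0.14814873 -0.40095591] 1.757158711553403
```

View pics/w1.png

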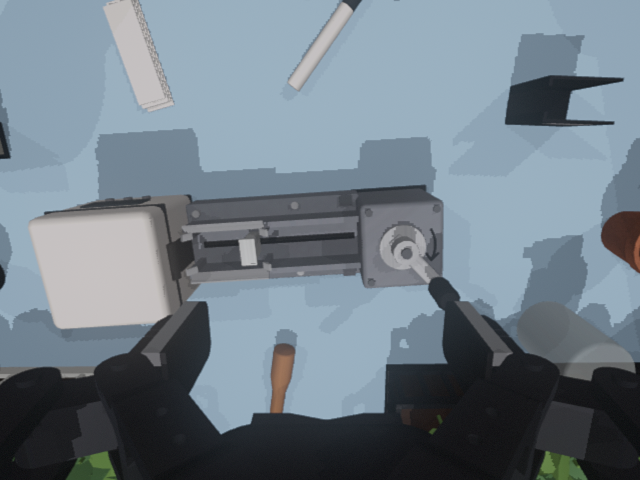

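Image right is +y and image down is +x. The gearbox spans (360–442, 197–288), with the hub at (404,250), the knob at (443,292) and the arrow clockwise. The follower is at (249,250), and the bay walls span about x 185–270. I'll take a second view for triangulation.

>>> jog_arm --deltas '[{"fingers":1,"x":-30,"y":30,"z":-10,"twist":0},{"fingers":1,"x":-60,"y":60,"z":-20,"twist":0},{"fingers":1,"x":-65,"y":65,"z":-20,"twist":0},{"fingers":1,"x":-65,"y":65,"z":-20,"twist":0}]'

```text
time: 2.15
ee_pos: [0.4745, 0.1316, 0.3086]
tcp_rot: [-4.3, 89.9, -4.5]
wrist_force: [-0.2, -0.6, 0.3]
opening: 0.0854
```

```bash
python3 - <<'E'
from h import *
import pickle
o,c=snap('wrist','w2.png');pickle.dump((o,c),open('w2.pkl','wb'))
print(o['time'],o['ee_pos'],o['tcp_rot'],o['q'],o['wrist_force'],abs(o['qd']).max())
for w in 'w1','w2':
    im=cv2.imread(f'pics/{w}.png'); 
im1=cv2.imread('pics/w1.png')[180:310,170:480]; cv2.imwrite('pics/w1z.png',cv2.resize(im1,None,fx=2.5,fy=2.5,interpolation=2))
E
```

```text
2.15 [0.47453385 0.13155985 0.30862521] [-4.25601627 89.93339563 -4.49333551] [ 1.55079094e+01 -1.17532158e+00  1.05655733e+01  1.01678308e+02
 -2.27813908e-02  1.57452162e+01] [-0.18734466 -0.63770725  0.34718018] 2.1828819730346556
```

View pics/w2.png

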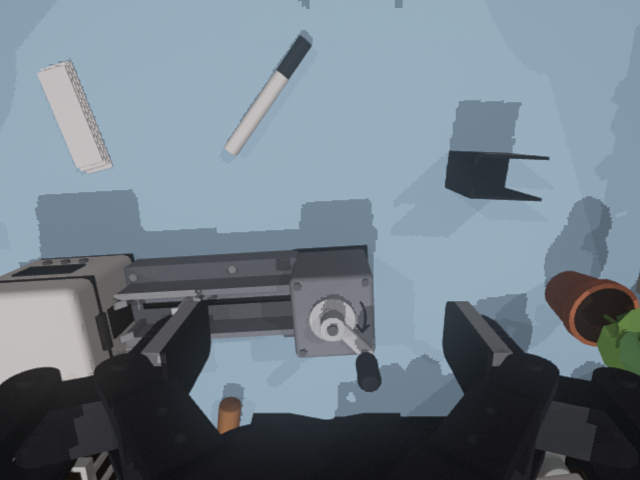

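View pics/w1z.png

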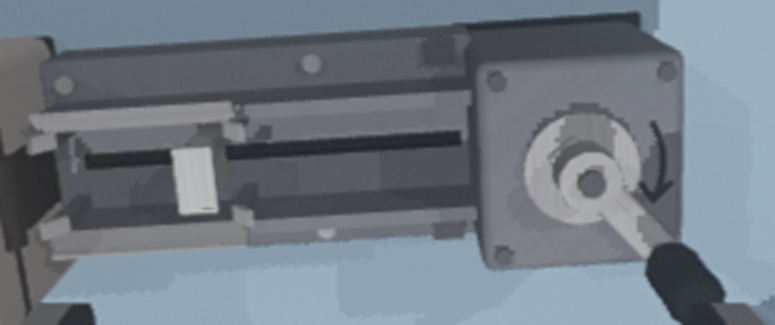

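```bash
python3 - <<'E'
from h import *
im1=cv2.imread('pics/w2.png')[235:400,280:390]; cv2.imwrite('pics/w2z.png',cv2.resize(im1,None,fx=5,fy=5,interpolation=2)[:,:800][:600*2])
im1=cv2.imread('pics/w1.png')[190:310,350:470]; cv2.imwrite('pics/w1y.png',cv2.resize(im1,None,fx=5,fy=5,interpolation=2))
im=cv2.imread('pics/w2z.png');print(im.shape); cv2.imwrite('pics/w2z.png',im[225:])
E
```

```text
(825, 550, 3)
```

View pics/w2z.png

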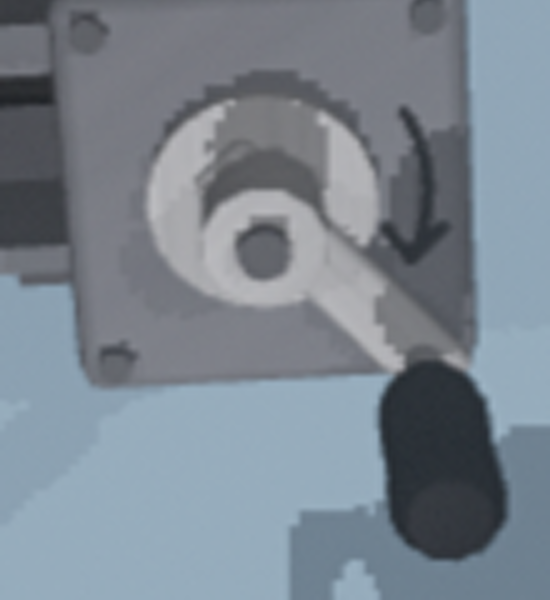

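View pics/w1y.png

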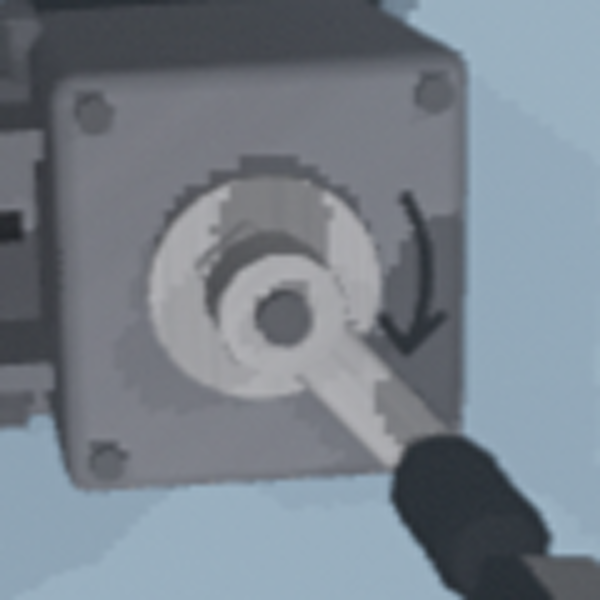

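```bash
python3 - <<'E'
from h import *
import pickle
k1=cam(*pickle.load(open('w1.pkl','rb')));k2=cam(*pickle.load(open('w2.pkl','rb')))
kt=cam(*pickle.load(open('d0.pkl','rb'))['top'])
P={'hub':((406.8,253.4),(332.6,330)),'s1':((368.8,212.4),(297.6,286.2)),'s2':((436.8,208.6),(365.6,282.4)),'s3':((371.4,282.4),(303.4,352)),'knobtop':((448,299),(369.4,384))}
X={}
for n,(a,b) in P.items():
    x,e=tri([ray(k1,a),ray(k2,b)]);X[n]=x;print(n,x.round(4),np.round(e,4),onz(k1,a,.0915).round(4),onz(k2,b,.0915).round(4), proj(kt,x).round(1))
d=X['s1']-X['s3'];print('yaw s1-s3', np.degrees(np.arctan2(*(-d[[1,0]]))), np.linalg.norm(d))
d=X['s2']-X['s1'];print('y dir', np.degrees(np.arctan2(d[1],d[0]))-90,np.linalg.norm(d))
print('knob',onz(k1,(448,299),.148),onz(k2,(369.4,384),.148))
c=(X['s2']+X['s3'])/2;print('centre of gearbox',c)
E
```

```text
hub [0.5783 0.1366 0.1144] [0.0001 0.0001] [0.5854 0.1415 0.0915] [0.5905 0.1369 0.0915] [273.7 247.8]
s1 [0.5447 0.104  0.0916] [0. 0.] [0.5448 0.104  0.0915] [0.5448 0.104  0.0915] [287.9 262.2]
s2 [0.5419 0.1681 0.09  ] [0.0001 0.0001] [0.5417 0.1678 0.0915] [0.5413 0.1678 0.0915] [261.3 263.5]
s3 [0.6158 0.108  0.0894] [0.0002 0.0002] [0.6151 0.1079 0.0915] [0.6144 0.108  0.0915] [286.3 232.8]
knobtop [0.6082 0.1661 0.1506] [0.0009 0.0009] [0.6335 0.1849 0.0915] [0.6511 0.1741 0.0915] [259.7 233.9]
yaw s1-s3 3.2352057112375507 0.07116663585008705
y dir 2.496571232154011 0.06418624423135937
knob [0.60868844 0.16613681 0.148     ] [0.61090598 0.16709884 0.148     ]
centre of gearbox [0.5788483  0.13803733 0.08971726]
```

>>> jog_arm --deltas '[{"fingers":0.55,"x":35,"y":9,"z":-20,"twist":0},{"fingers":0.55,"x":70,"y":18,"z":-50,"twist":0},{"fingers":0.55,"x":105,"y":27,"z":-80,"twist":0},{"fingers":0.55,"x":135,"y":36,"z":-110,"twist":0},{"fingers":0.55,"x":135,"y":36,"z":-120,"twist":0},{"fingers":0.55,"x":135,"y":36,"z":-120,"twist":0}]'

```text
time: 2.8
ee_pos: [0.6104, 0.1661, 0.1859]
tcp_rot: [-150.9, 89.8, -151.3]
wrist_force: [0.5, -0.2, -0.6]
opening: 0.047
```

```bash
python3 - <<'E'
from h import *
import pickle
o,c=snap('wrist','w3.png');pickle.dump((o,c),open('w3.pkl','wb'))
print(o['time'],o['ee_pos'],o['tcp_rot'],o['opening'],o['wrist_force'],abs(o['qd']).max())
k=cam(o,c);print(proj(k,[.6095,.1675,.148]),proj(k,o['ee_pos']))
E
```

```text
2.8 [0.61044185 0.16613149 0.18590075] [-150.93417312   89.81736432 -151.26757259] 0.047015195730433765 [ 0.51357737 -0.15940732 -0.58632034] 3.5663490181790807
[329.83270218 287.57352512] [326.71803711 329.94453434]
```

View pics/w3.png

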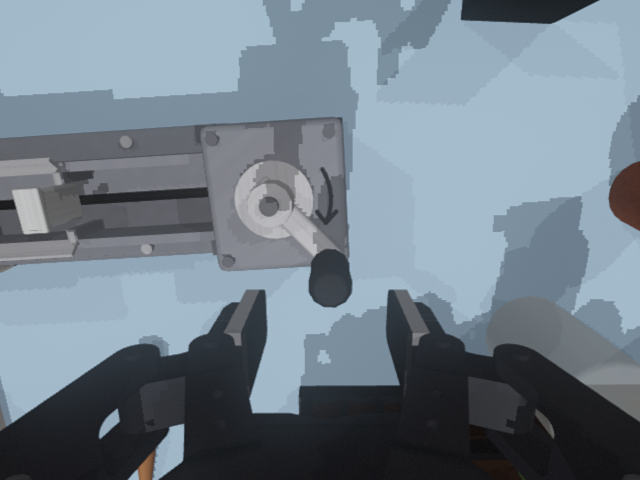

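```bash
python3 - <<'E'
from h import *
import pickle
k1,k2,k3=[cam(*pickle.load(open(f'w{i}.pkl','rb'))) for i in (1,2,3)]
x,e=tri([ray(k1,(406.8,253.4)),ray(k2,(332.6,330)),ray(k3,(269,207))]);print(x,e)
y,e=tri([ray(k2,(369.4,384)),ray(k3,(330,284))]);print(y,e); print(onz(k3,(330,284),.148),np.linalg.norm((y-x)[:2]))
a,b,c=onz(k3,(211,139),.0915),onz(k3,(329,131),.0915),onz(k3,(228,261),.0915);print(a,b,c,(b+c)/2, np.degrees(np.arctan2(b[1]-a[1],b[0]-a[0]))-90)
E
```

```text
[0.57863442 0.13666145 0.1138526 ] [np.float64(0.00015754487903152703), np.float64(0.0001569709280441748), np.float64(0.00012311229298332183)]
[0.60505706 0.16683359 0.15576867] [np.float64(0.0007576063960957325), np.float64(0.0007576063960958294)]
[0.60778892 0.16758201 0.148     ] 0.04010628604387505
[0.54492428 0.10323468 0.0915    ] [0.54114567 0.16771473 0.0915    ] [0.61491707 0.10747529 0.0915    ] [0.57803137 0.13759501 0.0915    ] 3.353771504985076
```

>>> jog_arm --deltas '[{"fingers":0.55,"x":-1,"y":2,"z":-25,"twist":0},{"fingers":0.55,"x":-1,"y":2,"z":-50,"twist":0},{"fingers":0.55,"x":-1,"y":2,"z":-52,"twist":0},{"fingers":0.2,"x":-1,"y":2,"z":-52,"twist":0},{"fingers":0.2,"x":-1,"y":2,"z":-52,"twist":0},{"fingers":0.2,"x":-1,"y":2,"z":-52,"twist":0},{"fingers":0.2,"x":-1,"y":2,"z":-52,"twist":0}]' --grip_force 60

```text
time: 3.55
ee_pos: [0.61, 0.168, 0.1391]
tcp_rot: [-6.7, 89.8, -7.0]
wrist_force: [-1.3, -2.4, 6.8]
opening: 0.0186
```

>>> jog_arm --deltas '[{"fingers":0,"x":0,"y":0,"z":0,"twist":0},{"fingers":0,"x":0,"y":0,"z":0,"twist":0},{"fingers":0,"x":0,"y":0,"z":0,"twist":0}]'

```text
time: 3.85
ee_pos: [0.61, 0.168, 0.1394]
tcp_rot: [-9.0, 89.8, -9.4]
wrist_force: [-0.6, -1.4, -3.1]
opening: 0.0188
```

```bash
python3 - <<'E'
from h import *
import pickle
o,c=snap('wrist','w4.png')
print(o)
E
```

```text
{'time': 3.85, 'q': array([ 1.54285548e+01,  1.54048877e+01,  9.96087141e+00,  8.43864965e+01,
       -7.82470519e-02,  1.57784513e+01]), 'qd': array([-0.00296702, -0.02126207, -0.02811105, -0.07005399,  0.12398262,
        0.06365818]), 'joint_efforts': array([ 5.65059409e-01, -6.60939360e+01,  4.94952750e+01, -7.15749264e-01,
        2.08430956e-01, -3.04025620e-03]), 'ee_pos': array([0.60999586, 0.16796829, 0.13942601]), 'tcp_rot': array([-9.00280559, 89.81332251, -9.35281779]), 'wrist_force': array([-0.61253448, -1.44695296, -3.09836172]), 'torque': array([-0.22091558,  0.2885254 , -0.00617711]), 'opening': 0.018765315456309026}
```

View pics/w4.png

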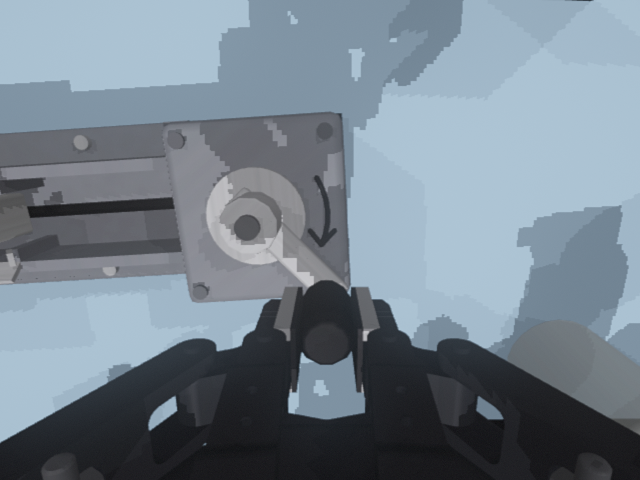

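The knob is between the pads, with its top at about (326,345). The hub is at (247,228). Next I'll turn in short arcs and read the force after each one.

```bash
cat > arc.py <<'E'
import sys
from h import *
c=np.array([.5780,.1364]);r=.045
o=bot.get_obs();p=o['ee_pos'];v=p[:2]-c
th=np.degrees(np.arctan2(v[1],v[0]))
F=o['wrist_force'][:2];er=v/np.linalg.norm(v);et=np.array([er[1],-er[0]])
print('t %.2f th %.1f r %.1f Fr %.1f Ftan(cw) %.1f z %.4f open %.4f'%(o['time'],th,1e3*np.linalg.norm(v),F@er,F@et,p[2],o['opening']), 'rot',np.round(np.degrees(np.arctan2(Rt(o['tcp_rot'])[1,1],Rt(o['tcp_rot'])[0,1])),1))
n=int(sys.argv[1]);st=float(sys.argv[2]); t0=float(sys.argv[3]) if len(sys.argv)>3 else th
for i in range(1,n+1):
    a=np.radians(t0-st*i);q=c+r*np.array([np.cos(a),np.sin(a)])-p[:2];print('%.0f: %.1f %.1f'%(np.degrees(a),*(q*1e3)))
E
python3 arc.py 6 8
```

```text
t 3.90 th 44.6 r 45.0 Fr -2.9 Ftan(cw) -0.1 z 0.1394 open 0.0185 rot 89.6
37: 4.1 -4.7
29: 7.5 -10.0
21: 10.1 -15.7
13: 11.9 -21.8
5: 12.8 -28.0
-3: 12.9 -34.2
```

>>> jog_arm --deltas '[{"fingers":0,"x":4,"y":-5,"z":0,"twist":0},{"fingers":0,"x":7.5,"y":-10,"z":0,"twist":0},{"fingers":0,"x":10,"y":-16,"z":0,"twist":0},{"fingers":0,"x":12,"y":-22,"z":0,"twist":0}]'

```text
time: 4.3
ee_pos: [0.6215, 0.1471, 0.1394]
tcp_rot: [52.3, 89.8, 52.0]
wrist_force: [-7.6, 7.8, -2.2]
opening: 0.0187
```

```bash
python3 arc.py 6 8 12.6
```

```text
t 4.30 th 13.9 r 44.8 Fr -5.5 Ftan(cw) -9.4 z 0.1394 open 0.0187 rot 89.7
5: 1.3 -7.1
-3: 1.4 -13.4
-11: 0.6 -19.6
-19: -1.1 -25.7
-27: -3.6 -31.5
-35: -6.8 -36.8
```

>>> jog_arm --deltas '[{"fingers":0,"x":1,"y":-7,"z":0,"twist":0},{"fingers":0,"x":1,"y":-13,"z":0,"twist":0},{"fingers":0,"x":0.5,"y":-20,"z":0,"twist":0},{"fingers":0,"x":-1,"y":-26,"z":0,"twist":0},{"fingers":0,"x":-3.5,"y":-31.5,"z":0,"twist":0}]'

```text
time: 4.8
ee_pos: [0.6182, 0.117, 0.1395]
tcp_rot: [71.0, 89.7, 70.8]
wrist_force: [-0.0, 9.6, -5.1]
opening: 0.0187
```

```bash
python3 arc.py 6 8 -27.4
```

```text
t 4.80 th -25.7 r 44.6 Fr -4.2 Ftan(cw) -8.6 z 0.1395 open 0.0187 rot 89.8
-35: -3.5 -6.7
-43: -7.5 -11.6
-51: -12.1 -15.8
-59: -17.3 -19.4
-67: -22.9 -22.2
-75: -28.9 -24.2
```

>>> jog_arm --deltas '[{"fingers":0,"x":-3.5,"y":-6.5,"z":0,"twist":0},{"fingers":0,"x":-7.5,"y":-11.5,"z":0,"twist":0},{"fingers":0,"x":-12,"y":-16,"z":0,"twist":0},{"fingers":0,"x":-17,"y":-19.5,"z":0,"twist":0},{"fingers":0,"x":-23,"y":-22,"z":0,"twist":0}]'

```text
time: 5.3
ee_pos: [0.5965, 0.0957, 0.1395]
tcp_rot: [57.7, 89.5, 57.6]
wrist_force: [7.6, 4.1, -8.0]
opening: 0.0184
```

```bash
python3 arc.py 6 8 -67.4
```

```text
t 5.30 th -65.6 r 44.7 Fr -0.6 Ftan(cw) -8.6 z 0.1395 open 0.0184 rot 89.9
-75: -7.1 -2.9
-83: -13.3 -4.0
-91: -19.6 -4.3
-99: -25.8 -3.7
-107: -31.9 -2.3
-115: -37.8 0.0
```

>>> jog_arm --deltas '[{"fingers":0,"x":-7,"y":-3,"z":0,"twist":0},{"fingers":0,"x":-13,"y":-4,"z":0,"twist":0},{"fingers":0,"x":-19.5,"y":-4.5,"z":0,"twist":0},{"fingers":0,"x":-26,"y":-4,"z":0,"twist":0},{"fingers":0,"x":-32,"y":-2.5,"z":0,"twist":0}]'

```text
time: 5.8
ee_pos: [0.5658, 0.0931, 0.1395]
tcp_rot: [43.2, 89.4, 43.1]
wrist_force: [9.0, 0.3, -8.9]
opening: 0.0188
```

```bash
python3 arc.py 6 8 -107.4
```

```text
t 5.80 th -105.7 r 45.0 Fr -2.7 Ftan(cw) -8.6 z 0.1395 open 0.0188 rot 89.8
-115: -7.1 2.7
-123: -12.6 5.7
-131: -17.6 9.6
-139: -22.0 14.0
-147: -25.8 19.1
-155: -28.8 24.6
```

>>> jog_arm --deltas '[{"fingers":0,"x":-7,"y":2.5,"z":0,"twist":0},{"fingers":0,"x":-12.5,"y":5.5,"z":0,"twist":0},{"fingers":0,"x":-17.5,"y":9.5,"z":0,"twist":0},{"fingers":0,"x":-22,"y":14,"z":0,"twist":0},{"fingers":0,"x":-26,"y":19,"z":0,"twist":0}]'

```text
time: 6.3
ee_pos: [0.5406, 0.1109, 0.1395]
tcp_rot: [26.4, 89.4, 26.2]
wrist_force: [5.8, -6.9, -8.3]
opening: 0.0187
```

```bash
python3 arc.py 6 8 -147.4
```

```text
t 6.30 th -145.7 r 45.3 Fr -0.9 Ftan(cw) -9.0 z 0.1395 open 0.0187 rot 89.8
-155: -3.5 6.8
-163: -5.7 12.7
-171: -7.1 18.8
-179: -7.6 25.0
-187: -7.2 31.3
-195: -6.0 37.5
```

>>> jog_arm --deltas '[{"fingers":0,"x":-3.5,"y":7,"z":0,"twist":0},{"fingers":0,"x":-5.5,"y":12.5,"z":0,"twist":0},{"fingers":0,"x":-7,"y":19,"z":0,"twist":0},{"fingers":0,"x":-7.5,"y":25,"z":0,"twist":0},{"fingers":0,"x":-7,"y":31,"z":0,"twist":0}]'

```text
time: 6.8
ee_pos: [0.5328, 0.1406, 0.1394]
tcp_rot: [13.4, 89.5, 13.1]
wrist_force: [-5.8, -8.4, -1.2]
opening: 0.0186
```

```bash
python3 arc.py 6 8 -187.4
```

```text
t 6.80 th 174.7 r 45.4 Fr 5.0 Ftan(cw) -8.9 z 0.1394 open 0.0186 rot 89.7
-195: 1.8 7.8
-203: 3.9 13.7
-211: 6.8 19.3
-219: 10.4 24.4
-227: 14.7 28.9
-235: 19.6 32.9
```

>>> jog_arm --deltas '[{"fingers":0,"x":1.5,"y":8,"z":0,"twist":0},{"fingers":0,"x":3.5,"y":13.5,"z":0,"twist":0},{"fingers":0,"x":6.5,"y":19,"z":0,"twist":0},{"fingers":0,"x":10,"y":24,"z":0,"twist":0},{"fingers":0,"x":14.5,"y":29,"z":0,"twist":0}]'

```text
time: 7.3
ee_pos: [0.5463, 0.169, 0.1393]
tcp_rot: [5.6, 89.7, 5.3]
wrist_force: [-7.4, -5.4, -0.9]
opening: 0.0187
```

```bash
python3 arc.py 6 8 -227.4
```

```text
t 7.30 th 134.2 r 45.5 Fr 1.3 Ftan(cw) -9.0 z 0.1393 open 0.0187 rot 89.7
-235: 6.2 4.4
-243: 11.6 7.6
-251: 17.4 10.0
-259: 23.5 11.6
-267: 29.7 12.4
-275: 36.0 12.2
```

>>> jog_arm --deltas '[{"fingers":0,"x":6,"y":4.5,"z":0,"twist":0},{"fingers":0,"x":11.5,"y":7.5,"z":0,"twist":0},{"fingers":0,"x":17.5,"y":10,"z":0,"twist":0},{"fingers":0,"x":23.5,"y":11.5,"z":0,"twist":0},{"fingers":0,"x":30,"y":12.5,"z":0,"twist":0}]'

```text
time: 7.8
ee_pos: [0.5753, 0.1816, 0.1394]
tcp_rot: [16.8, 89.9, 16.5]
wrist_force: [-7.2, -2.4, -0.8]
opening: 0.0187
```

```bash
python3 arc.py 6 8 -267.4
```

```text
t 7.80 th 93.4 r 45.3 Fr -2.0 Ftan(cw) -7.3 z 0.1394 open 0.0187 rot 89.8
-275: 6.9 -0.4
-283: 13.1 -1.5
-291: 19.1 -3.3
-299: 24.8 -6.0
-307: 30.0 -9.5
-315: 34.7 -13.6
```

>>> jog_arm --deltas '[{"fingers":0,"x":7,"y":-0.5,"z":0,"twist":0},{"fingers":0,"x":13,"y":-1.5,"z":0,"twist":0},{"fingers":0,"x":19,"y":-3.5,"z":0,"twist":0},{"fingers":0,"x":25,"y":-6,"z":0,"twist":0},{"fingers":0,"x":30,"y":-9.5,"z":0,"twist":0}]'

```text
time: 8.3
ee_pos: [0.6046, 0.1728, 0.1394]
tcp_rot: [87.4, 89.9, 87.2]
wrist_force: [-7.4, 2.4, -1.7]
opening: 0.0185
```

```bash
python3 arc.py 6 8 -307.4
```

```text
t 8.30 th 53.9 r 45.0 Fr -2.4 Ftan(cw) -7.4 z 0.1394 open 0.0185 rot 89.8
-315: 5.5 -4.8
-323: 9.6 -9.6
-331: 12.9 -14.8
-339: 15.6 -20.5
-347: 17.4 -26.6
-355: 18.3 -32.8
```

>>> jog_arm --deltas '[{"fingers":0,"x":5.5,"y":-5,"z":0,"twist":0},{"fingers":0,"x":9.5,"y":-9.5,"z":0,"twist":0},{"fingers":0,"x":13,"y":-15,"z":0,"twist":0},{"fingers":0,"x":15.5,"y":-20.5,"z":0,"twist":0},{"fingers":0,"x":17.5,"y":-26.5,"z":0,"twist":0}]'

```text
time: 8.8
ee_pos: [0.6215, 0.1473, 0.1394]
tcp_rot: [109.5, 89.7, 109.4]
wrist_force: [-7.8, 7.3, -1.4]
opening: 0.0187
```

```bash
python3 arc.py 6 8 -347.4
```

```text
t 8.80 th 14.1 r 44.8 Fr -5.7 Ftan(cw) -9.0 z 0.1394 open 0.0187 rot 89.9
-355: 1.4 -7.3
-363: 1.4 -13.6
-371: 0.6 -19.8
-379: -1.0 -25.9
-387: -3.5 -31.6
-395: -6.8 -37.0
```

>>> jog_arm --deltas '[{"fingers":0,"x":1,"y":-7,"z":0,"twist":0},{"fingers":0,"x":1,"y":-13.5,"z":0,"twist":0},{"fingers":0,"x":0.5,"y":-20,"z":0,"twist":0},{"fingers":0,"x":-1,"y":-26,"z":0,"twist":0},{"fingers":0,"x":-3.5,"y":-31.5,"z":0,"twist":0}]'

```text
time: 9.3
ee_pos: [0.6182, 0.1169, 0.1394]
tcp_rot: [100.6, 89.6, 100.6]
wrist_force: [-0.6, 7.9, -4.3]
opening: 0.0188
```

```bash
python3 arc.py 5 8 -387.4
```

```text
t 9.30 th -25.9 r 44.7 Fr -4.0 Ftan(cw) -6.8 z 0.1394 open 0.0188 rot 90.0
-395: -3.5 -6.6
-403: -7.5 -11.4
-411: -12.1 -15.7
-419: -17.3 -19.2
-427: -22.9 -22.1
```

>>> jog_arm --deltas '[{"fingers":0,"x":-3.5,"y":-6.5,"z":0,"twist":0},{"fingers":0,"x":-7.5,"y":-11.5,"z":0,"twist":0},{"fingers":0,"x":-12,"y":-15.5,"z":0,"twist":0},{"fingers":0,"x":-17,"y":-19,"z":0,"twist":0},{"fingers":0,"x":-23,"y":-22,"z":0,"twist":0}]'

```text
time: 9.8
ee_pos: [0.5948, 0.0949, 0.1394]
tcp_rot: [100.1, 89.5, 100.1]
wrist_force: [-1.8, 5.5, -4.7]
opening: 0.0186
```

```bash
python3 arc.py 5 8 -427.4
```

```text
t 9.80 th -68.0 r 44.8 Fr -5.7 Ftan(cw) -0.4 z 0.1394 open 0.0186 rot 90.0
-435: -5.5 -2.0
-443: -11.6 -3.2
-451: -17.9 -3.5
-459: -24.2 -2.9
-467: -30.3 -1.4
```

The drag fell from about 8 N to 0.4 N and the lag disappeared, so I'm stopping here. Next I'll release the knob gently and rise.

>>> jog_arm --deltas '[{"fingers":0.42,"x":0,"y":0,"z":0,"twist":0},{"fingers":0.42,"x":0,"y":0,"z":0,"twist":0},{"fingers":0.42,"x":0,"y":0,"z":0,"twist":0},{"fingers":0.42,"x":0,"y":0,"z":25,"twist":0},{"fingers":0.42,"x":0,"y":0,"z":60,"twist":0},{"fingers":1,"x":-15,"y":-30,"z":100,"twist":0},{"fingers":1,"x":-30,"y":-60,"z":140,"twist":0},{"fingers":1,"x":-50,"y":-90,"z":170,"twist":0},{"fingers":1,"x":-50,"y":-90,"z":170,"twist":0},{"fingers":1,"x":-50,"y":-90,"z":170,"twist":0}]'

```text
time: 10.8
ee_pos: [0.5452, 0.0042, 0.3107]
tcp_rot: [77.2, 89.5, 77.1]
wrist_force: [0.9, 1.0, -0.8]
opening: 0.0851
```

```bash
python3 - <<'E'
from h import *
import pickle
o,c=snap('wrist','w5.png');pickle.dump((o,c),open('w5.pkl','wb'))
print(o['time'],o['ee_pos'],o['tcp_rot'],o['wrist_force'],abs(o['qd']).max())
E
```

```text
10.8 [0.54524813 0.00416217 0.31068692] [77.21670289 89.54707691 77.09793483] [ 0.88283479  0.96967363 -0.78448605] 2.21105305223734
```

View pics/w5.png

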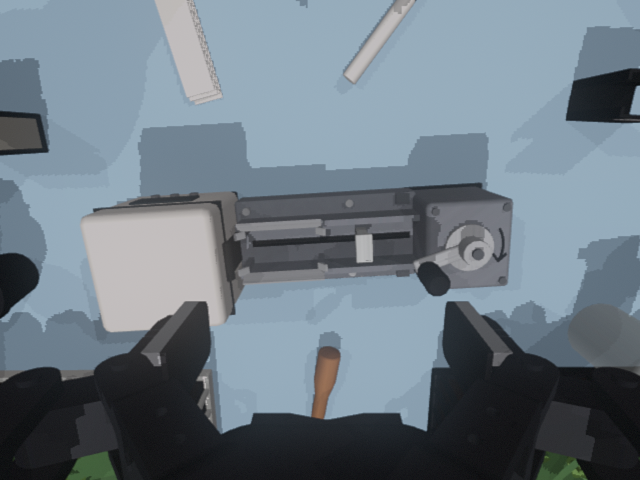

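The follower has moved to about (363,247), past the end of the bay wall at about (325,225–265), so it is clear of the bay. Next I'll take another view over the bay.

>>> jog_arm --deltas '[{"fingers":1,"x":0,"y":-35,"z":-15,"twist":0},{"fingers":1,"x":-5,"y":-60,"z":-40,"twist":0},{"fingers":1,"x":-5,"y":-60,"z":-45,"twist":0},{"fingers":1,"x":-5,"y":-60,"z":-45,"twist":0}]'

```text
time: 11.25
ee_pos: [0.5399, -0.0548, 0.2619]
tcp_rot: [117.9, 89.5, 117.9]
wrist_force: [0.1, 0.1, 1.8]
opening: 0.0856
```

```bash
python3 - <<'E'
from h import *
import pickle
o,c=snap('wrist','w6.png');pickle.dump((o,c),open('w6.pkl','wb'))
print(o['time'],o['ee_pos'],o['tcp_rot'],o['wrist_force'],abs(o['qd']).max())
im=cv2.imread('pics/w5.png')[190:300,220:380];cv2.imwrite('pics/w5z.png',cv2.resize(im,None,fx=5,fy=5,interpolation=2))
E
```

```text
11.25 [ 0.53991253 -0.05475218  0.26191471] [117.94136309  89.45390095 117.85920108] [0.13519786 0.05624463 1.80357469] 2.773494615769958
```

View pics/w6.png

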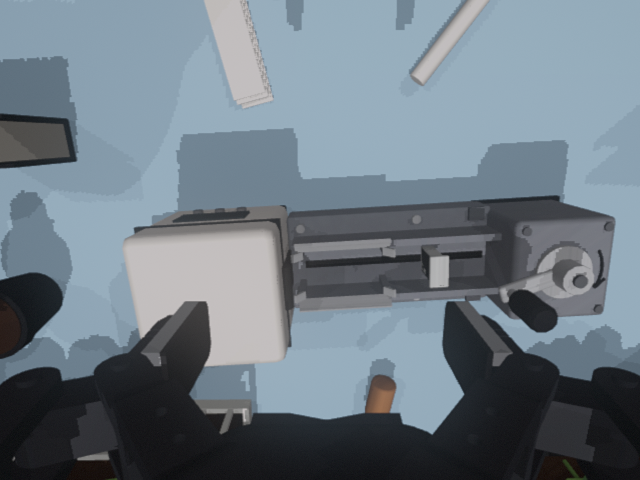

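View pics/w5z.png

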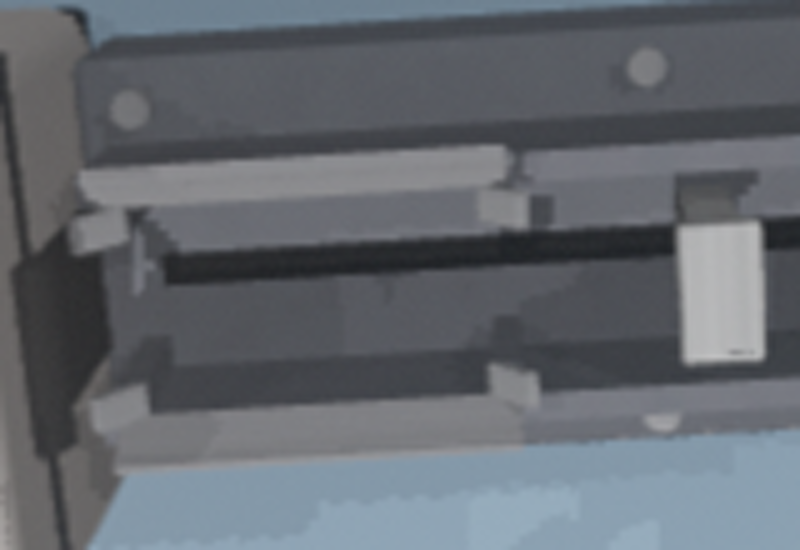

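```bash
python3 - <<'E'
import cv2
im=cv2.imread('pics/w6.png')[200:320,275:435];cv2.imwrite('pics/w6z.png',cv2.resize(im,None,fx=5,fy=5,interpolation=2))
E
```

View pics/w6z.png

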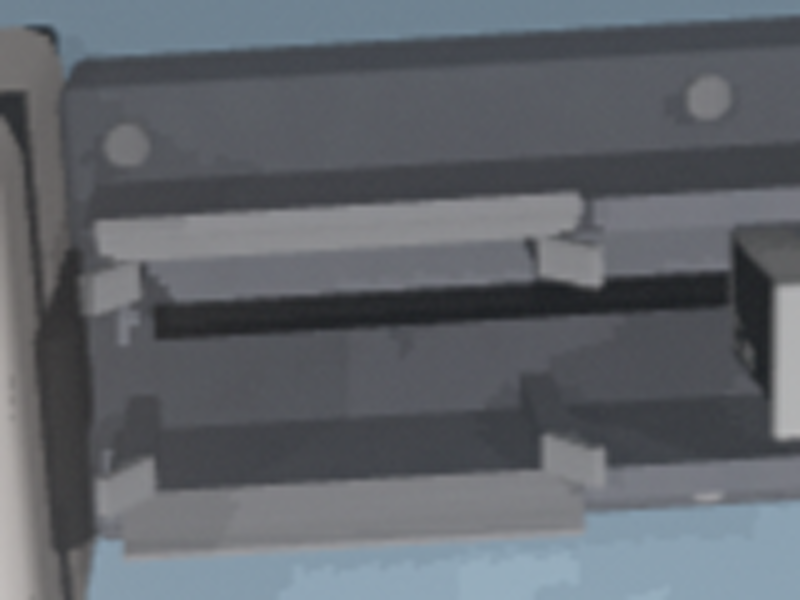

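```bash
python3 - <<'E'
from h import *
import pickle
k5=cam(*pickle.load(open('w5.pkl','rb')));k6=cam(*pickle.load(open('w6.pkl','rb')))
a5=lambda u,v:(220+u/5,190+v/5)
a6=lambda u,v:(275+u/5,200+v/5)
P={'-x out R':((505,146),(580,193),.074),'-x out L':((80,170),(95,222),.074),
'-x in R':((510,178),(582,230),.066),'-x in L':((85,205),(100,260),.066),
'+x out R':((523,446),(583,530),.074),'+x out L':((118,472),(125,553),.074),
'+x in R':((520,393),(583,470),.066),'+x in L':((140,414),(150,492),.066),
'tabTR out bot':((530,228),(603,290),.07),'tabTR in bot':((480,222),(542,275),.066),
'tabBR out bot':((540,405),(605,490),.07),'tabBR in top':((490,365),(545,435),.07),
'tabTL in':((127,215),(140,268),.07),'tabBL in':((140,365),(152,460),.07),'screwL':((129,109),(127,146),.05),'screwR':((646,67),(709,97),.05)}
for n,(u,v,z) in P.items():
    x,e=tri([ray(k5,a5(*u)),ray(k6,a6(*v))]);print(n,(x*1e3).round(1),np.round(e[0]*1e3,1),'|',(onz(k5,a5(*u),z)*1e3).round(1)[:2],(onz(k6,a6(*v),z)*1e3).round(1)[:2])
E
```

```text
-x out R [555.9   0.7  72.4] 0.1 | [555.6   0.7] [5.554e+02 4.000e-01]
-x out L [560.4 -80.5  72.3] 0.1 | [559.9 -80.1] [560.  -80.4]
-x in R [562.6   1.6  71. ] 0.0 | [563.7   1.6] [564.    2.5]
-x in L [567.  -79.8  72.9] 0.0 | [568.7 -81.4] [569.  -80.3]
+x out R [617.1   3.8  71.9] 0.1 | [616.2   3.9] [616.2   3.4]
+x out L [622.1 -77.   70.6] 0.5 | [621.3 -76.5] [620.1 -76.6]
+x in R [605.8   3.3  72. ] 0.0 | [607.9   3.3] [608.2   4.5]
+x in L [610.5 -72.3  69.7] 0.1 | [612.  -73.1] [612.  -72.4]
tabTR out bot [572.3   5.3  72.9] 0.3 | [572.7   5.4] [573.6   5.8]
tabTR in bot [572.1  -4.3  66.8] 0.2 | [572.5  -4.4] [572.   -4.1]
tabBR out bot [608.1   7.1  74.1] 0.5 | [609.1   7.3] [610.4   7.8]
tabBR in top [601.7  -2.6  66.1] 0.2 | [600.6  -2.6] [600.   -3.2]
tabTL in [571.  -73.6  64.6] 0.1 | [569.8 -72.5] [569.3 -73.2]
tabBL in [598.7 -70.5  79.6] 1.7 | [600.3 -71.7] [604.3 -71.8]
screwL [554.6 -76.8  41.3] 0.1 | [552.8 -75. ] [552.6 -76.3]
screwR [546.5  29.6  38.9] 0.1 | [544.7  28.8] [544.2  26.9]
```

>>> jog_arm --deltas '[{"fingers":1,"x":-20,"y":-35,"z":0,"twist":0},{"fingers":1,"x":-40,"y":-75,"z":0,"twist":0},{"fingers":1,"x":-60,"y":-115,"z":0,"twist":0},{"fingers":1,"x":-80,"y":-155,"z":0,"twist":0},{"fingers":1,"x":-100,"y":-195,"z":0,"twist":0},{"fingers":1,"x":-110,"y":-225,"z":0,"twist":0},{"fingers":1,"x":-110,"y":-225,"z":0,"twist":0},{"fingers":1,"x":-110,"y":-225,"z":0,"twist":0}]'

```text
time: 12.1
ee_pos: [0.4308, -0.2792, 0.2637]
tcp_rot: [103.2, 89.5, 103.2]
wrist_force: [-0.3, 0.9, 0.8]
opening: 0.0854
```

```bash
python3 - <<'E'
from h import *
import pickle
o,c=snap('wrist','w7.png');pickle.dump((o,c),open('w7.pkl','wb'))
print(o['time'],o['ee_pos'],o['tcp_rot'],o['wrist_force'],abs(o['qd']).max(),o['q'])
E
```

```text
12.1 [ 0.43083905 -0.27922642  0.2637051 ] [103.24351156  89.51933384 103.18283182] [-0.25670022  0.89947415  0.76801774] 1.5624012172652002 [-33.12057301   0.6514259    7.29962571  96.99572927   0.33206111
 -33.06090034]
```

View pics/w7.png

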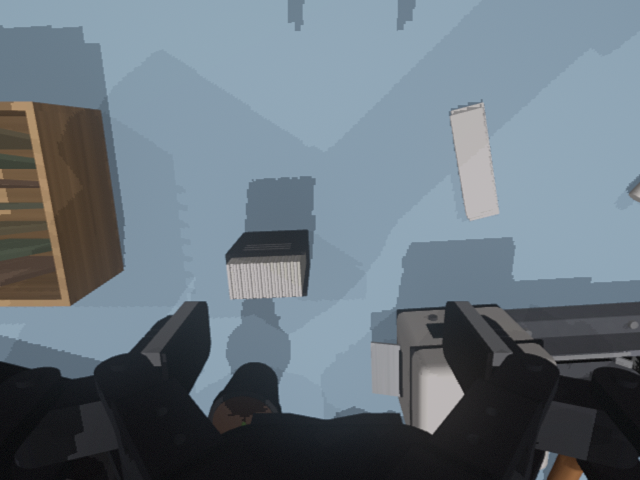

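```bash
python3 - <<'E'
import cv2
im=cv2.imread('pics/w7.png')[215:315,210:330];im=cv2.resize(im,None,fx=6,fy=6,interpolation=2);cv2.imwrite('pics/w7z.png',cv2.convertScaleAbs(im,alpha=1.6,beta=10))
im=cv2.imread('pics/w6.png')[95:180,0:100];im=cv2.resize(im,None,fx=6,fy=6,interpolation=2);cv2.imwrite('pics/w6y.png',cv2.convertScaleAbs(im,alpha=1.6,beta=10))
E
```

```text
(no output)
```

View pics/w7z.png

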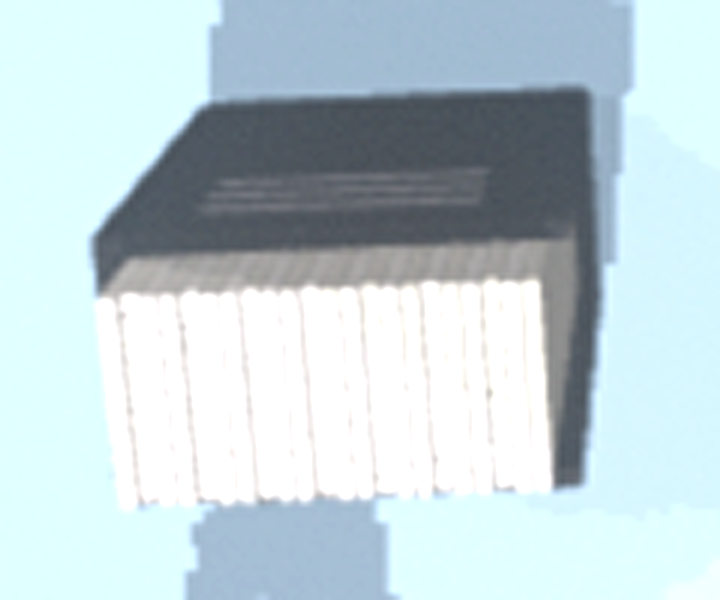

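View pics/w6y.png

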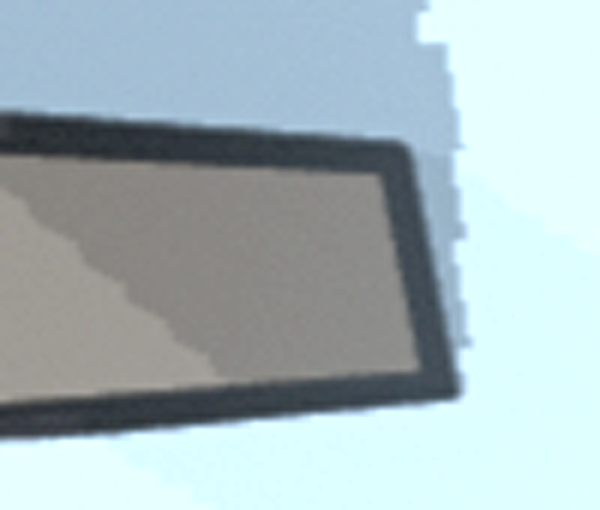

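```bash
python3 - <<'E'
from h import *
import pickle
k5,k6,k7=[cam(*pickle.load(open(f'w{i}.pkl','rb'))) for i in (5,6,7)]
for p in [(68,119),(76.5,161)]:
    for z in (0,.08): print(p,z,(onz(k6,p,z)*1e3).round(1))
a=lambda u,v:(210+u/6,215+v/6)
for n,u,v,z in [('TL',210,103,0),('BL?',95,240,.08),('TR',585,90,0),('TRtop',600,240,.08),('BR',580,487,.08),('tag NL',98,295,.092),('tag NR',540,280,.092),('tag FL',125,507,.092),('tag FR',555,492,.092)]:
    print(n,(onz(k7,a(u,v),z)*1e3).round(1),(onz(k7,a(u,v),.08)*1e3).round(1))
E
```

```text
(68, 119) 0 [ 456.6 -296.7    0. ]
(68, 119) 0.08 [ 460.1 -247.    80. ]
(76.5, 161) 0 [ 495.5 -295.2    0. ]
(76.5, 161) 0.08 [ 491.  -245.8   80. ]
TL [ 459.3 -360.8    0. ] [ 439.8 -344.3   80. ]
BL? [ 459.2 -361.2   80. ] [ 459.2 -361.2   80. ]
TR [ 457.2 -296.7    0. ] [ 438.1 -293.3   80. ]
TRtop [ 459.5 -291.5   80. ] [ 459.5 -291.5   80. ]
BR [ 496.2 -294.8   80. ] [ 496.2 -294.8   80. ]
tag NL [ 463.2 -358.2   92. ] [ 467.2 -361.3   80. ]
tag NR [ 461.3 -299.2   92. ] [ 465.2 -299.9   80. ]
tag FL [ 493.7 -356.6   92. ] [ 498.9 -359.7   80. ]
tag FR [ 491.8 -297.7   92. ] [ 497.  -298.4   80. ]
```

>>> jog_arm --deltas '[{"fingers":1,"x":5,"y":-5,"z":0,"twist":8},{"fingers":1,"x":10,"y":-10,"z":0,"twist":16},{"fingers":1,"x":15,"y":-15,"z":0,"twist":24},{"fingers":1,"x":20,"y":-20,"z":0,"twist":32},{"fingers":1,"x":25,"y":-25,"z":0,"twist":40},{"fingers":1,"x":30,"y":-30,"z":0,"twist":48},{"fingers":1,"x":35,"y":-35,"z":0,"twist":56},{"fingers":1,"x":40,"y":-40,"z":0,"twist":64},{"fingers":1,"x":45,"y":-45,"z":0,"twist":72},{"fingers":1,"x":46,"y":-49,"z":0,"twist":80}]'

```text
time: 13.15
ee_pos: [0.4786, -0.3262, 0.2637]
tcp_rot: [102.9, 89.5, -176.6]
wrist_force: [0.4, 0.1, -1.0]
opening: 0.0854
```

>>> jog_arm --deltas '[{"fingers":1,"x":1,"y":-10,"z":0,"twist":8},{"fingers":1,"x":1,"y":-20,"z":0,"twist":14},{"fingers":1,"x":1,"y":-20,"z":0,"twist":14},{"fingers":1,"x":1,"y":-20,"z":0,"twist":14}]'

```text
time: 13.55
ee_pos: [0.4803, -0.345, 0.2638]
tcp_rot: [101.0, 89.5, -164.6]
wrist_force: [0.5, 0.3, -0.5]
opening: 0.0852
```

```bash
python3 - <<'E'
from h import *
import pickle
o,c=snap('wrist','w8.png');pickle.dump((o,c),open('w8.pkl','wb'))
R=Rt(o['tcp_rot']);print(o['time'],o['ee_pos'],'yang',np.degrees(np.arctan2(R[1,1],R[0,1])),R[:,0],abs(o['qd']).max(),o['q'])
im=cv2.imread('pics/w8.png')[100:340,200:450];im=cv2.resize(im,None,fx=2.4,fy=2.4,interpolation=2);cv2.imwrite('pics/w8z.png',cv2.convertScaleAbs(im,alpha=1.6,beta=10))
E
```

```text
13.55 [ 0.48028735 -0.34502813  0.26375688] yang -175.61397102766432 [-0.00789771 -0.00217901 -0.99996644] 0.45724585984158067 [ -35.52744607   11.53933903   19.14380363   97.90018973   -0.36455609
 -129.9128956 ]
```

View pics/w8.png

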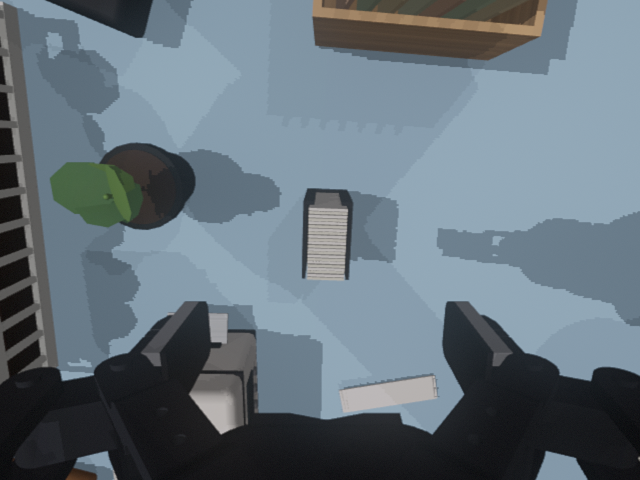

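View pics/w8z.png

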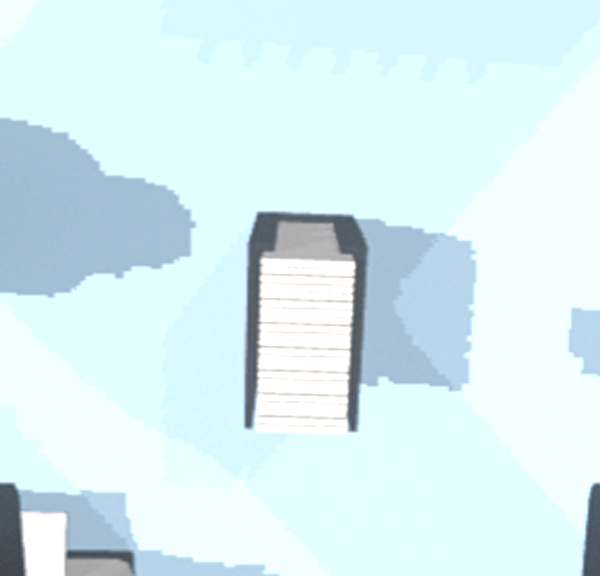

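```bash
python3 - <<'E'
from h import *
import pickle
k7,k8=[cam(*pickle.load(open(f'w{i}.pkl','rb'))) for i in (7,8)]
b=lambda u,v:(200+u/2.4,100+v/2.4)
a=lambda u,v:(210+u/6,215+v/6)
for n,u,v,z in [('F+x',250,246,.08),('F-x',366,246,.08),('R+x',245.5,429,.08),('R-x',357.5,430,.08),('bot F+x',257,213,0),('bot F-x',352,216,0),('tag F+x',261,259,.092),('tag F-x',355,259,.092),('tag R+x',256,432,.092),('tag R-x',350,432,.092)]:
    print(n,(onz(k8,b(u,v),z)*1e3).round(1))
for n,p,q in [('frame R+x',(582,487),(245.5,429)),('frame F-x',(95,240),(366,246)),('tag F-x',(98,295),(355,259)),('tag R-x',(540,280),(350,432)),('tag F+x',(125,507),(261,259)),('tag R+x',(555,492),(256,432)),('frame R-x',(600,240),(357.5,430))]:
    x,e=tri([ray(k7,a(*p)),ray(k8,b(*q))]);print(n,(x*1e3).round(1),round(e[0]*1e3,2))
im=cv2.imread('pics/w2.png')[130:220,430:560];cv2.imwrite('pics/w2e.png',cv2.convertScaleAbs(cv2.resize(im,None,fx=5,fy=5,interpolation=2),alpha=2.5,beta=20))
E
```

```text
F+x [ 497.3 -359.    80. ]
F-x [ 458.7 -361.8   80. ]
R+x [ 494.9 -294.1   80. ]
R-x [ 455.6 -296.6   80. ]
bot F+x [ 498.2 -359.5    0. ]
bot F-x [ 458.7 -361.2    0. ]
tag F+x [ 493.1 -357.    92. ]
tag F-x [ 462.9 -359.3   92. ]
tag R+x [ 491.  -297.8   92. ]
tag R-x [ 459.3 -300.2   92. ]
frame R+x [ 495.1 -294.7   82. ] 0.31
frame F-x [ 459.  -361.5   79.7] 0.38
tag F-x [ 463.2 -358.8   90.9] 0.47
tag R-x [ 460.1 -299.8   93.2] 1.06
tag F+x [ 493.4 -356.8   92.1] 0.38
tag R+x [ 491.2 -297.9   92.8] 0.34
frame R-x [ 457.6 -293.7   78.5] 3.1
```

View pics/w2e.png

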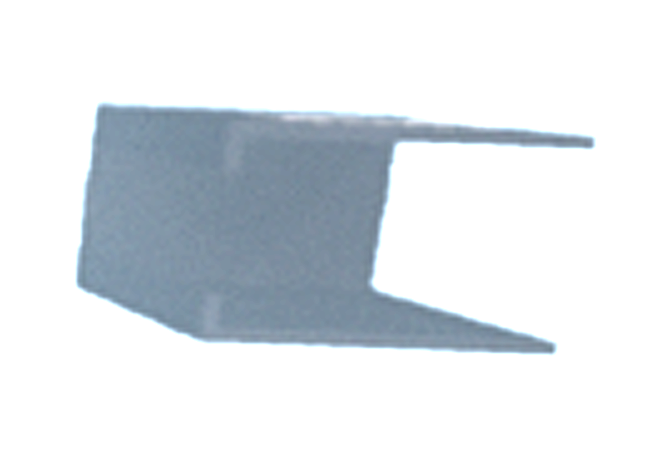

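The picture shows the full magazine at (327,235). Its −y face has the two wide corner lips, and its +y face is open for the follower. The empty magazine is built the same way. So the front already faces the head side and no half turn is needed. I'll grasp it now.

>>> jog_arm --deltas '[{"fingers":1,"x":-3.5,"y":17,"z":-20,"twist":-2},{"fingers":1,"x":-3.5,"y":17,"z":-60,"twist":-2},{"fingers":1,"x":-3.5,"y":17,"z":-100,"twist":-2},{"fingers":1,"x":-3.5,"y":17,"z":-135,"twist":-2},{"fingers":1,"x":-3.5,"y":17,"z":-170,"twist":-2},{"fingers":1,"x":-3.5,"y":17,"z":-190,"twist":-2},{"fingers":1,"x":-3.5,"y":17,"z":-201,"twist":-2},{"fingers":1,"x":-3.5,"y":17,"z":-201,"twist":-2}]'

```text
time: 14.4
ee_pos: [0.4763, -0.3272, 0.0618]
tcp_rot: [92.8, 89.5, -174.9]
wrist_force: [0.6, 0.2, -0.1]
opening: 0.0851
```

>>> jog_arm --deltas '[{"fingers":0.3,"x":0,"y":0,"z":0,"twist":0},{"fingers":0.3,"x":0,"y":0,"z":0,"twist":0},{"fingers":0.3,"x":0,"y":0,"z":0,"twist":0},{"fingers":0.3,"x":0,"y":0,"z":0,"twist":0},{"fingers":0.3,"x":0,"y":0,"z":0,"twist":0},{"fingers":0.3,"x":0,"y":0,"z":0,"twist":0}]' --grip_force 50

```text
time: 15.0
ee_pos: [0.4769, -0.3277, 0.0631]
tcp_rot: [102.6, 89.6, -165.1]
wrist_force: [1.1, -0.2, 6.2]
opening: 0.0393
```

```bash
python3 - <<'E'
from h import *
import pickle
o,c=snap('wrist','w9.png')
R=Rt(o['tcp_rot']);print(o['time'],o['ee_pos'],o['opening'],o['wrist_force'],'yang',np.degrees(np.arctan2(R[1,1],R[0,1])),R[:,0])
E
```

```text
15.0 [ 0.47691288 -0.32765515  0.06310465] 0.039330465854435503 [ 1.06661831 -0.23271185  6.1586775 ] yang -177.65430911776124 [-0.00747376 -0.0019896  -0.99997009]
```

View pics/w9.png

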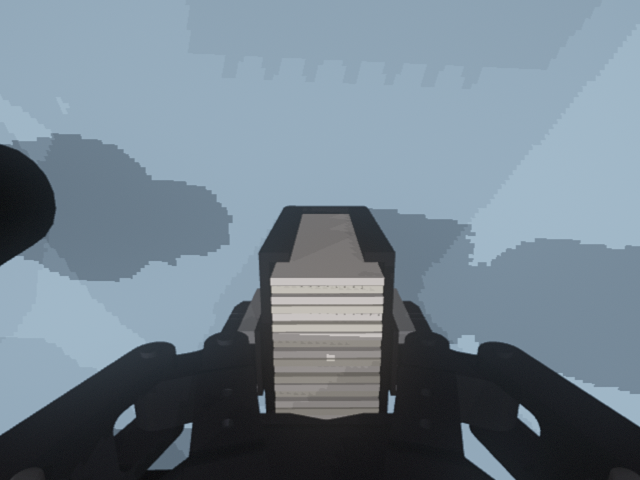

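>>> jog_arm --deltas '[{"fingers":0.3,"x":0,"y":0,"z":15,"twist":0},{"fingers":0.3,"x":0,"y":0,"z":45,"twist":0},{"fingers":0.3,"x":0,"y":0,"z":80,"twist":0},{"fingers":0.3,"x":0,"y":0,"z":115,"twist":0},{"fingers":0.3,"x":0,"y":10,"z":145,"twist":0},{"fingers":0.3,"x":5,"y":30,"z":155,"twist":0},{"fingers":0.3,"x":10,"y":60,"z":155,"twist":0.8},{"fingers":0.3,"x":20,"y":95,"z":155,"twist":0.8},{"fingers":0.3,"x":40,"y":130,"z":155,"twist":0.8},{"fingers":0.3,"x":55,"y":165,"z":155,"twist":0.8}]'

```text
time: 16.05
ee_pos: [0.5323, -0.1613, 0.2191]
tcp_rot: [105.5, 89.6, -161.4]
wrist_force: [0.4, -1.1, -1.6]
opening: 0.0391
```

>>> jog_arm --deltas '[{"fingers":0.3,"x":10,"y":35,"z":0,"twist":0},{"fingers":0.3,"x":25,"y":70,"z":0,"twist":0},{"fingers":0.3,"x":40,"y":100,"z":0,"twist":0},{"fingers":0.3,"x":55,"y":125,"z":0,"twist":0},{"fingers":0.3,"x":55,"y":125,"z":0,"twist":0},{"fingers":0.3,"x":55,"y":125,"z":0,"twist":0}]'

```text
time: 16.65
ee_pos: [0.5872, -0.0359, 0.2195]
tcp_rot: [106.6, 89.6, -160.2]
wrist_force: [-0.7, 0.0, -2.0]
opening: 0.0392
```

```bash
python3 - <<'E'
from h import *
import pickle
o,c=snap('wrist','w10.png');pickle.dump((o,c),open('w10.pkl','wb'))
R=Rt(o['tcp_rot']);print(o['time'],o['ee_pos'],o['opening'],o['wrist_force'],'yang',np.degrees(np.arctan2(R[1,1],R[0,1])),R[:,0])
E
```

```text
16.65 [ 0.58722671 -0.03589156  0.21952625] 0.03923290876495742 [-0.71727164  0.03276794 -2.01247903] yang -176.81374416420164 [-0.00709061 -0.00255772 -0.99997159]
```

View pics/w10.png

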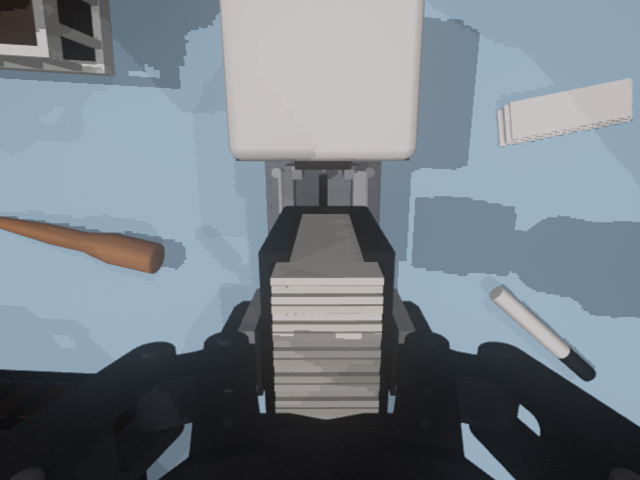

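```bash
python3 - <<'E'
import cv2
im=cv2.imread('pics/w10.png')[150:300,240:420];cv2.imwrite('pics/w10z.png',cv2.convertScaleAbs(cv2.resize(im,None,fx=4,fy=4,interpolation=2),alpha=1.8,beta=10))
E
```

```text
(no output)
```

View pics/w10z.png

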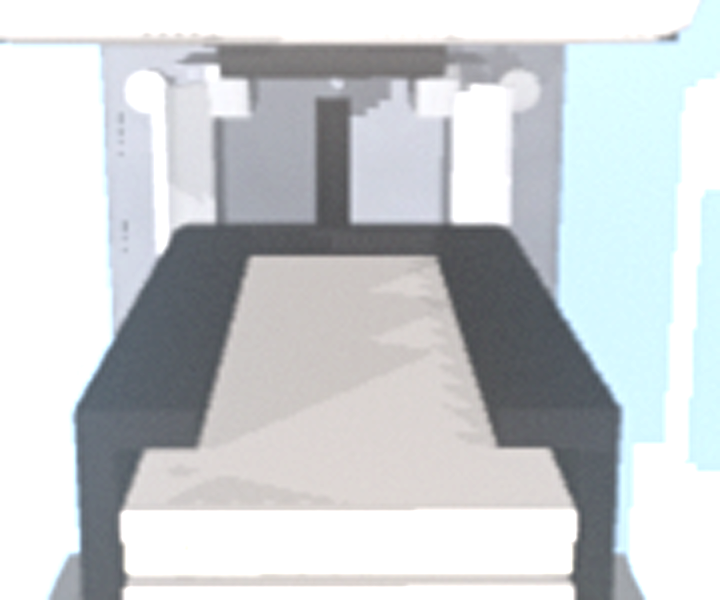

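```bash
python3 - <<'E'
from h import *
import pickle
o,c=pickle.load(open('w10.pkl','rb'));k=cam(o,c)
b=lambda u,v:(240+u/4,150+v/4)
t=o['ee_pos'][2]-.0631
g=lambda u,v,z:(onz(k,b(u,v),z)*1e3)
A,B,C,D=g(175,228,t),g(512,226,t),g(77,410,t+.08),g(620,408,t+.08)
for n,v in zip(['bF+x','bF-x','tF+x','tF-x'],[A,B,C,D]): print(n,v.round(1))
yd=np.array([-np.sin(np.radians(3.2)),np.cos(np.radians(3.2)),0])
print('mag centre bottom',((A+B)/2+33*yd).round(1),'top',((C+D)/2+33*yd).round(1),'TCP',(o['ee_pos']*1e3).round(1))
for n,p,z in [('in+x',(216,150),.066),('in-x',(446,150),.066),('out+x',(167,150),.074),('out-x',(512,150),.074),('in+x hi',(216,110),.066),('in-x hi',(446,120),.066),('tab+x in',(252,105),.068),('tab-x in',(415,105),.068)]:
    print(n,g(*p,z).round(1))
E
```

```text
bF+x [609.1 -67.7 156.4]
bF-x [567.9 -70.1 156.4]
tF+x [608.3 -68.4 236.4]
tF-x [568.9 -70.7 236.4]
mag centre bottom [586.6 -36.  156.4] top [586.8 -36.6 236.4] TCP [587.2 -35.9 219.5]
in+x [610.6 -65.7  66. ]
in-x [569.5 -68.   66. ]
out+x [618.5 -66.3  74. ]
out-x [558.7 -69.5  74. ]
in+x hi [610.8 -72.8  66. ]
in-x hi [569.9 -73.3  66. ]
tab+x in [604.4 -74.2  68. ]
tab-x in [575.7 -75.8  68. ]
```

>>> jog_arm --deltas '[{"fingers":0.3,"x":1.3,"y":-1.7,"z":-15,"twist":0},{"fingers":0.3,"x":1.3,"y":-1.7,"z":-40,"twist":0},{"fingers":0.3,"x":1.3,"y":-1.7,"z":-60,"twist":0},{"fingers":0.3,"x":1.3,"y":-1.7,"z":-74,"twist":0},{"fingers":0.3,"x":1.3,"y":-1.7,"z":-76,"twist":0},{"fingers":0.3,"x":1.3,"y":-1.7,"z":-76,"twist":0}]'

```text
time: 17.3
ee_pos: [0.5881, -0.0386, 0.1436]
tcp_rot: [106.5, 89.6, -160.4]
wrist_force: [0.3, -0.1, -2.2]
opening: 0.0393
```

```bash
python3 - <<'E'
from h import *
import pickle
o,c=snap('wrist','w11.png');pickle.dump((o,c),open('w11.pkl','wb'))
R=Rt(o['tcp_rot']);print(o['time'],o['ee_pos'],o['opening'],o['wrist_force'],'yang',np.degrees(np.arctan2(R[1,1],R[0,1])),R[:,0])
im=cv2.imread('pics/w11.png')[150:300,240:420];cv2.imwrite('pics/w11z.png',cv2.convertScaleAbs(cv2.resize(im,None,fx=4,fy=4,interpolation=2),alpha=1.8,beta=10))
E
```

```text
17.3 [ 0.58809568 -0.03864729  0.14356688] 0.039333216660915146 [ 0.3293485  -0.14516635 -2.20805067] yang -176.90748394009393 [-0.00723444 -0.00257556 -0.99997051]
```

View pics/w11z.png

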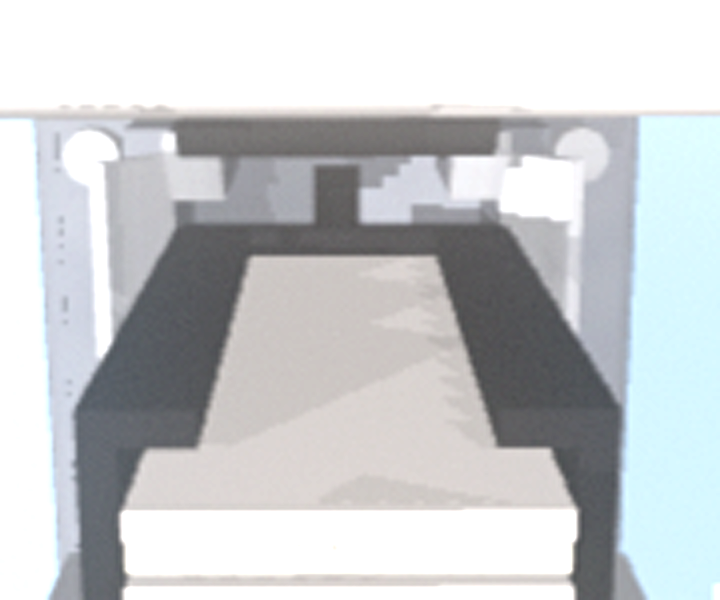

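```bash
python3 - <<'E'
from h import *
import pickle
o,c=pickle.load(open('w11.pkl','rb'));k=cam(o,c)
b=lambda u,v:(240+u/4,150+v/4)
t=o['ee_pos'][2]-.0631
g=lambda u,v,z:(onz(k,b(u,v),z)*1e3)
A,B,C,D=g(178,228,t),g(513,226,t),g(77,410,t+.08),g(620,408,t+.08)
yd=np.array([-np.sin(np.radians(3.2)),np.cos(np.radians(3.2)),0])
print('mag centre bottom',((A+B)/2+33*yd).round(1),'top',((C+D)/2+33*yd).round(1),'TCP',(o['ee_pos']*1e3).round(1))
for n,p,z in [('in+x',(178,205),.066),('in-x',(496,205),.066),('out+x',(106,180),.074),('out-x',(578,180),.074),('tab+x inner',(232,160),.074),('tab+x low',(222,198),.066),('tab-x in',(440,160),.074),('tab-x low',(448,198),.066)]:
    print(n,g(*p,z).round(1))
E
cat > pos.py <<'E'
from h import *
o=bot.get_obs();R=Rt(o['tcp_rot']);print(o['time'],(o['ee_pos']*1e3).round(1),o['opening'],o['wrist_force'].round(1),o['torque'].round(2))
E
```

```text
mag centre bottom [587.2 -38.7  80.5] top [587.6 -39.4 160.5] TCP [588.1 -38.6 143.6]
in+x [610.9 -70.9  66. ]
in-x [569.2 -73.1  66. ]
out+x [619.3 -74.9  74. ]
out-x [560.1 -78.   74. ]
tab+x inner [603.6 -78.3  74. ]
tab+x low [605.2 -72.1  66. ]
tab-x in [577.6 -79.6  74. ]
tab-x low [575.6 -73.7  66. ]
```

>>> jog_arm --deltas '[{"fingers":0.3,"x":0.7,"y":0.9,"z":-4,"twist":0},{"fingers":0.3,"x":0.7,"y":0.9,"z":-9,"twist":0},{"fingers":0.3,"x":0.7,"y":0.9,"z":-14,"twist":0},{"fingers":0.3,"x":0.7,"y":0.9,"z":-19,"twist":0},{"fingers":0.3,"x":0.7,"y":0.9,"z":-22,"twist":0}]'

```text
time: 17.85
ee_pos: [0.589, -0.0376, 0.1215]
tcp_rot: [107.7, 89.6, -159.2]
wrist_force: [-0.1, 0.7, -1.4]
opening: 0.0392
```

```bash
python3 pos.py
```

```text
17.85 [589.  -37.6 121.5] 0.03922755831112912 [-0.1  0.7 -1.4] [-0.01  0.01 -0.05]
```

Bottom at 58 mm, which is inside the straight walls, with no contact force. Continuing slowly.

>>> jog_arm --deltas '[{"fingers":0.3,"x":0,"y":0,"z":-4,"twist":0},{"fingers":0.3,"x":0,"y":0,"z":-8,"twist":0},{"fingers":0.3,"x":0,"y":0,"z":-12,"twist":0},{"fingers":0.3,"x":0,"y":0,"z":-16,"twist":0},{"fingers":0.3,"x":0,"y":0,"z":-20,"twist":0}]'

```text
time: 18.35
ee_pos: [0.589, -0.0376, 0.1013]
tcp_rot: [108.3, 89.6, -158.6]
wrist_force: [-0.1, 0.7, -2.9]
opening: 0.039
```

```bash
python3 pos.py
```

```text
18.35 [589.  -37.6 101.3] 0.039032865199696155 [-0.1  0.7 -2.9] [ 0.06 -0.05 -0.05]
```

>>> jog_arm --deltas '[{"fingers":0.3,"x":0,"y":0,"z":-1.5,"twist":0},{"fingers":0.3,"x":0,"y":0,"z":-3,"twist":0},{"fingers":0.3,"x":0,"y":0,"z":-4,"twist":0},{"fingers":0.3,"x":0,"y":0,"z":-4,"twist":0}]'

```text
time: 18.75
ee_pos: [0.5891, -0.0376, 0.0973]
tcp_rot: [109.2, 89.6, -157.7]
wrist_force: [0.6, 0.5, -2.5]
opening: 0.0393
```

```bash
python3 pos.py
```

```text
18.75 [589.1 -37.6  97.3] 0.039296254001365785 [ 0.6  0.5 -2.5] [-0.02  0.01 -0.  ]
```

Bottom at about 34.2 mm with no floor contact yet. One more small step.

>>> jog_arm --deltas '[{"fingers":0.3,"x":0,"y":0,"z":-0.5,"twist":0},{"fingers":0.3,"x":0,"y":0,"z":-1,"twist":0},{"fingers":0.3,"x":0,"y":0,"z":-1,"twist":0}]'

```text
time: 19.05
ee_pos: [0.5891, -0.0377, 0.0971]
tcp_rot: [112.2, 89.6, -154.7]
wrist_force: [-2.9, -0.4, 5.3]
opening: 0.0397
```

```bash
python3 pos.py
```

```text
19.05 [589.1 -37.7  97.1] 0.039734551272864925 [-2.9 -0.4  5.3] [0.01 0.73 0.01]
```

It has floor contact: force rose to +5 N and z stopped at the expected height. Releasing.

>>> jog_arm --deltas '[{"fingers":0.75,"x":0,"y":0,"z":0,"twist":0},{"fingers":0.75,"x":0,"y":0,"z":0,"twist":0},{"fingers":0.75,"x":0,"y":0,"z":0,"twist":0},{"fingers":0.75,"x":0,"y":0,"z":0,"twist":0},{"fingers":0.75,"x":0,"y":0,"z":20,"twist":0},{"fingers":0.75,"x":0,"y":0,"z":60,"twist":0},{"fingers":0.75,"x":0,"y":0,"z":105,"twist":0},{"fingers":1,"x":0,"y":15,"z":150,"twist":0},{"fingers":1,"x":0,"y":30,"z":180,"twist":0},{"fingers":1,"x":0,"y":30,"z":180,"twist":0}]'

```text
time: 20.05
ee_pos: [0.5902, -0.0064, 0.2822]
tcp_rot: [-154.3, 89.8, -61.1]
wrist_force: [1.2, 0.0, 0.6]
opening: 0.0851
```

```bash
python3 pos.py; python3 - <<'E'
from h import *
import pickle
o,c=snap('wrist','w12.png');pickle.dump((o,c),open('w12.pkl','wb'))
o,c=snap('scene','s12.png');pickle.dump((o,c),open('s12.pkl','wb'))
im=cv2.imread('pics/s12.png')[180:320,140:480];cv2.imwrite('pics/s12z.png',cv2.resize(im,None,fx=2.3,fy=2.3,interpolation=2))
E
```

```text
20.05 [590.2  -6.4 282.2] 0.08509768703115361 [1.2 0.  0.6] [-0.01 -0.04 -0.04]
```

View pics/w12.png

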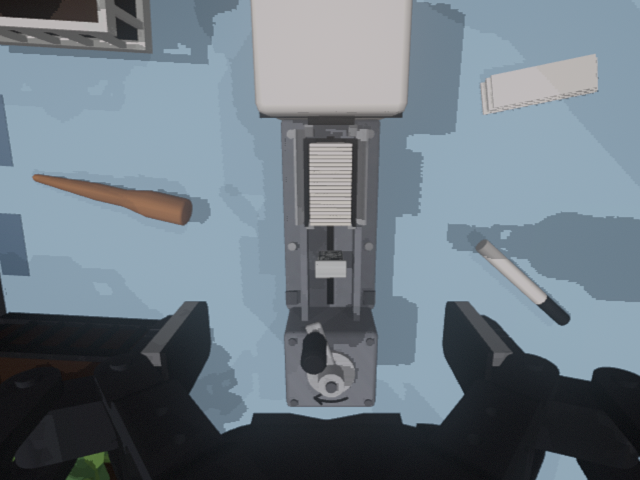

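View pics/s12z.png

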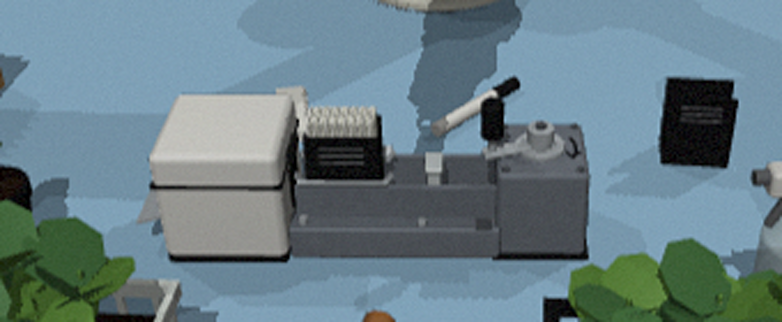

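```bash
python3 - <<'E'
from h import *
import pickle
k=cam(*pickle.load(open('w12.pkl','rb')));ks=cam(*pickle.load(open('s12.pkl','rb')))
P=[(309,142),(352,142),(309,225),(352,226)]
q=np.array([onz(k,p,.126)*1e3 for p in P]);print(q.round(1),q.mean(0).round(1),np.linalg.norm(q[0]-q[1]),np.linalg.norm(q[0]-q[2]))
# scene: tag top +x edge left/right ends at zoom (303,131),(380,131); frame top +x corners (305,140),(382,140)
s=lambda u,v:(140+u/2.3,180+v/2.3)
for w,u in [(P[0],(305,136)),(P[2],(380,135))]:
    print('tri',(tri([ray(k,w),ray(ks,s(*u))])[0]*1e3).round(1))
k5=cam(*pickle.load(open('w5.pkl','rb')))
print('knob before',onz(k5,(438,283),.148),'after',onz(k,(314,364),.148))
E
```

```text
[[605.6 -68.2 126. ]
 [575.5 -69.8 126. ]
 [603.   -8.7 126. ]
 [571.2  -9.7 126. ]] [588.8 -39.1 126. ] 30.11954428967694 59.53068882083002
tri [606.2 -68.5 114. ]
tri [603.   -4.6 114.7]
knob before [0.59170531 0.09342311 0.148     ] after [0.59385885 0.09327859 0.148     ]
```

```bash
python3 - <<'E'
from h import *
print(ticket.job_done())
E
```

```text
the job is handed in; nothing more can be done
None
```

I turned the crank clockwise until it ran light, then stood the full magazine in the bay, let go, and handed the job in at about 20 s.

- **Crank:** I gripped the knob and turned it in 40° arcs, about 1.3 turns in all. The tangential force fell from about 7–9 N, a little under the 12–18 N given, to 0.4 N. I stopped at the end of that arc, so the crank ran light for less than 40°, against 120° to the end stop. Afterwards the knob was where I left it to within about 2 mm, and the follower was clear of the bay.
- **Magazine:** I wasn't sure at first which end was its front. A closer view showed the two lips on the end facing the head side (-y), so it needed no half turn. It went down with no side force until the floor contact, about 5 N at the expected height.
- **Last checks:** The tags' outline in the wrist view matches a top 126 mm above the table, which is fully down. The centre is within about 1 mm of the bay's. A rough two-view height of the tag edge read 114 mm, but I had picked that corner loosely between the frame and tag edges. In the views I took, the other things looked undisturbed and the gripper is clear of everything.

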